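# Check a jar lid's seal under the reading loupe

## Robot

A 6-joint arm with a two-finger parallel gripper is mounted at the origin on the work surface; the furniture and walls round the work are solid. World frame = base frame: x ahead of the robot, y to its left, z up, the work surface at z = 0. Lengths are in m, angles in rad, forces in N, time in s.
With the tool pointing down it reaches from about 0.375 to 0.975 m from the base axis. Payload 3.8 kg.
Tool frame: the origin (TCP) lies midway between the tips of the shut fingers; the grasp point (between the pads) lies 19 mm behind it; z points along the fingers, y is the direction in which the jaws open and shut (so a half turn about z gives the same grasp; the last joint's range is limited). The gripper opens to 85 mm and grips with 20 to 120 N. Pads are 22 mm wide; open, the fingers measure 114 mm over their backs; the gripper's body (76 mm by 85 mm) begins 54 mm behind the grasp point. The pads swing forward as they close: fully open they stand 13 mm farther back than shut.
Start: joints at [-1.318, 0.264, 1.604, -0, 1.274, -0.037], TCP at [0.193, -0.647, 0.195] pointing down, gripper open.
Joint ranges: [-2.63, 2.63], [-0.94, 2.18], [0.31, 2.57], [-1.31, 4.45], [0, 2.66], [-2.55, 2.55]. Speed limits (rad/s): [2.57, 2.57, 3.14, 3.14, 3.14, 3.14].

## Interface

Orientations are given as a unit quaternion [w, x, y, z].
In Python, from cell import r, viewer gives the robot as it stands. The module is installed in compiled form; this text tells all that it offers.
- The arm moves only by the shell command python3 -m creep 'ROWS' [FORCE]. ROWS is JSON, a list of rows, each a list of 7 numbers: the turn, a rotation vector about the world's x, y, z in rad, then the shift along the world's x, y, z in cm, then the closure, from 0 (fully open) to 1 (shut). A call has 1 to 8 rows; each row shifts and turns the pose as measured when the row begins; what a row does not reach is not made up. A row lasts 1/8 s, in which the tool goes at most 62.5 mm and 10.7 degrees, less where a joint would pass 70% of its speed; a pose out of reach is approached as far as the arm can. A call with a gripper value outside its range is refused whole. The fingers move at their own pace and stop on an object; FORCE is the grip in N (left out, the last holds). Time passes only in rows, so rows that do not move let the fingers close. It gives the time, the measured TCP pose, the force and the opening at its end, in the units of the state.
- r.get_obs(): the state, without advancing time (a new reading comes with each control period).
- viewer.capture(name): name is "side" or "top" or "wrist"; returns a dict with "img" (400x640x3 uint8, blue, green, red), "K" (3x3 intrinsics, pixels), "dist_coeffs" ([k1, k2, p1, p2, k3] as OpenCV has them; the pictures are not rectified), "R" (3x3) and "t" (3): a world point X has camera coordinates R X + t; the wrist camera has in their place "tool_from_camera" (4x4, takes a point from camera to tool coordinates, whose origin is the TCP and whose axes are the flange's). Camera axes: x right, y down, z forward; pixel columns grow to the right and rows downward; lengths in m; the calibration is good to about 2 mm. A picture is of the moment at which its call begins: read the wrist's pose just before it. There is no depth.
- r.finish_job(): hands the job in, once; it reports no verdict.
The state is a dict: "time_s": time; "joint_positions": joint angles; "joint_vel": joint speeds; "joint_efforts": joint torques, N m; "tcp_pos": TCP position; "tcp_rot": TCP orientation; "contact_force": force on the tool from outside, world axes, zero at the start; "ft_torque": the same for the moment, N m; "finger_gap": finger opening in m.
Only numpy, scipy, OpenCV 4.12 (cv2) and the standard library are available. Lean on these libraries where they do the work, as an engineer would, in place of code of your own. Each camera call takes 0.05 s, during which the arm holds its last target.

## Task

Balance the loose jar lid, open side up, in the middle of the wooden dome of the inspection stand and let go of it. Then take the loupe by its handle and hold its lens level and centred over the lid, with the lens at the height shown by the tip of the pointer on the stand's post, touching neither lid nor stand and without shifting the pointer. Finish while still holding the loupe there, still, with the lid still balanced.

Things in the scene. Friction and masses are not known exactly. Their poses are not given: they have to be found in the camera images.
- stand: fixed inspection stand: a dark steel round foot (124 mm across, 8 mm thick) carrying a light wooden dome (hemisphere of radius 55 mm, top 63 mm above the table), and on a foot arm a steel post 12 mm thick, 198 mm tall, 120 mm from the dome's axis along the stand's own +y. Origin on the table under the dome's centre, z up.
- dome_top (a point): the topmost point of the wooden dome, 63 mm above the table; axes as the stand's
- mark_tip (a point): tip of the height pointer: a steel spike that sticks out 32 mm level from an aluminium collar (26 mm across, 18 mm tall) on the post toward the dome; the tip is 80 mm from the dome's axis along the stand's +y, its height (125 to 170 mm above the table) differs from time to time. The collar is held on the post by 8 N of friction and should not be pushed.
- lid: plain steel jar lid, round, 50 mm across, 16 mm tall, wall 2.5 mm, floor 3 mm, 40 g, lying on the table open side up. Origin at the centre of its flat closed underside, z toward the open side.
- lid_center (a point): the middle of the lid, on its axis 8 mm above its flat underside; z toward the open side
- loupe: reading loupe lying flat on the table: black flat-sided handle 18 wide (own x), 100 long (own y), 22 mm tall, with a round lens in a dark steel ring (68 mm across, 14 mm tall) at the +y end; overall 176 mm long, about 120 g. Origin on the underside at the middle of the handle's length; z up, square to the lens.
- loupe_grip (a point): point inside the handle at the loupe's balance point, 10 mm from the middle of the handle toward the lens, 11 mm above its underside; handle along own y, 18 mm across own x; z up
- loupe_lens (a point): centre of the lens, 82 mm from the grip point along own +y, at the same level (11 mm above the handle's underside); lens plane is square to own z
Things that resemble listed ones, but are neither listed nor needed, are in the scene too. There is more than one size of the lid; the job needs the largest.

How it is judged:
On the way, in this order (a step that is already met when the one before it is completed fails the run):
1. the lid is balanced open side up on the dome and let go, the loupe still lying on the table (horizontal distance between lid_center and dome_top below 0.014 m and z of lid_center in the frame of dome_top between 0.003 and 0.013 m and angle between lid_center's own z axis and vertical below 0.26 rad and contact force between lid and the fingers below 0.05 N and linear speed of each of loupe, lid below 0.02 m/s and height (world z) of loupe_lens below 0.03 m), for 0.4 s.
2. the loupe is held level over the lid at the pointer's height (horizontal distance between lid_center and dome_top below 0.014 m and z of lid_center in the frame of dome_top between 0.003 and 0.013 m and angle between lid_center's own z axis and vertical below 0.26 rad and contact force between lid and the fingers below 0.05 N and contact force between loupe and the fingers above 1 N and horizontal distance between loupe_lens and lid_center below 0.014 m and angle between loupe_lens's own z axis and vertical below 0.14 rad and z of loupe_lens in the frame of mark_tip between -0.007 and 0.007 m and contact force between loupe and stand below 0.05 N and contact force between loupe and lid below 0.05 N), for 0.3 s.
At the end, for the whole second after the job is handed in: Loupe held still in the fingers, lens within 14 mm sideways of the lid's middle, within 7 mm of the pointer tip's height, level within 8 degrees, touching neither lid nor stand; lid balanced open side up on the dome, within 14 mm of its middle, tilted under 15 degrees, not touched by the fingers (all of step 2 and linear speed of each of loupe, lid below 0.02 m/s); the arm keeps its last pose, push and grip.
It fails at once if the height pointer is shifted by more than 5 mm (distance of mark_tip from where it was at the start of the episode above 0.005 m).
It also fails if it takes over 58 s, if anything falls off the work surface, if the arm or the gripper's body presses on something with over 40 N, if the wrist force passes 120 N, or if a joint passes its speed limit or range.

## Working session

There is one attempt and no reset: what is moved stays moved. The work goes in short steps, Python scripts to look and compute and a shell command to move; the robot and the scene stay as the last step left them, time stands still between calls to the robot, and variables do not carry over. Pictures are saved under pics/ and viewed, and the job is handed in when it is done.

```bash
mkdir -p pics; python3 - <<'E'
from cell import r, viewer
import cv2, numpy as np, pickle
o=r.get_obs(); print({k:np.round(v,3).tolist() for k,v in o.items()})
for n in ("side","top","wrist"):
    c=viewer.capture(n); c['obs']=o; cv2.imwrite(f'pics/{n}0.png',c['img']); pickle.dump(c,open(f'{n}0.pkl','wb'))
    print(n,c['K'].tolist() if hasattr(c['K'],'tolist') else c['K'],np.round(c['dist_coeffs'],4), {k:np.round(v,3).tolist() for k,v in c.items() if k in('R','t','tool_from_camera')})
E
```

```text
{'time_s': 0.0, 'joint_positions': [-1.318, 0.265, 1.605, -0.0, 1.274, -0.037], 'joint_vel': [-0.001, -0.0, -0.001, 0.0, -0.0, -0.002], 'joint_efforts': [-0.002, -51.512, -36.732, -0.0, 0.013, 0.0], 'tcp_pos': [0.193, -0.646, 0.194], 'tcp_rot': [-0.001, 0.99, 0.144, -0.0], 'contact_force': [-0.13, 0.877, 0.017], 'ft_torque': [0.032, -0.032, -0.004], 'finger_gap': 0.085}
side [[484.5867325484621, 0.0, 320.0034990718707], [0.0, 484.5867325484621, 202.98533396843297], [0.0, 0.0, 1.0]] [-0.0459  0.      0.      0.      0.    ] {'R': [[0.976, -0.217, -0.007], [-0.155, -0.672, -0.724], [0.152, 0.708, -0.689]], 't': [-0.466, 0.129, 0.938]}
top [[370.7689768161045, 0.0, 322.77816874760043], [0.0, 370.7689768161045, 198.436216448535], [0.0, 0.0, 1.0]] [-0.0872  0.      0.      0.      0.    ] {'R': [[0.017, -1.0, 0.024], [-0.993, -0.02, -0.115], [0.116, -0.022, -0.993]], 't': [-0.04, 0.515, 0.909]}
wrist [[327.02699521126715, 0.0, 322.8312362034979], [0.0, 327.02699521126715, 198.7307074930962], [0.0, 0.0, 1.0]] [-0.016  0.     0.     0.     0.   ] {'tool_from_camera': [[-0.001, -0.947, -0.321, 0.082], [1.0, -0.001, -0.0, 0.0], [-0.0, -0.321, 0.947, -0.178], [0.0, 0.0, 0.0, 1.0]]}
```

View pics/side0.png

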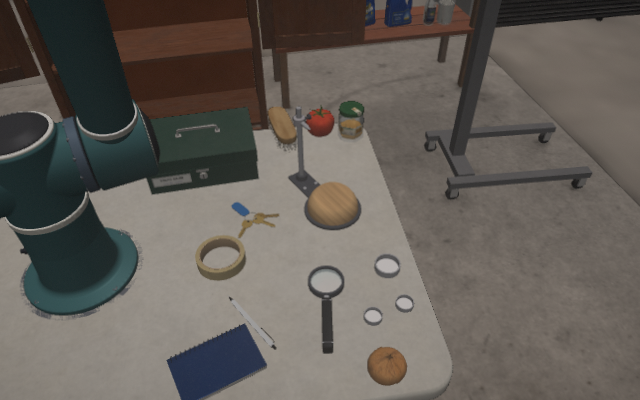

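View pics/top0.png

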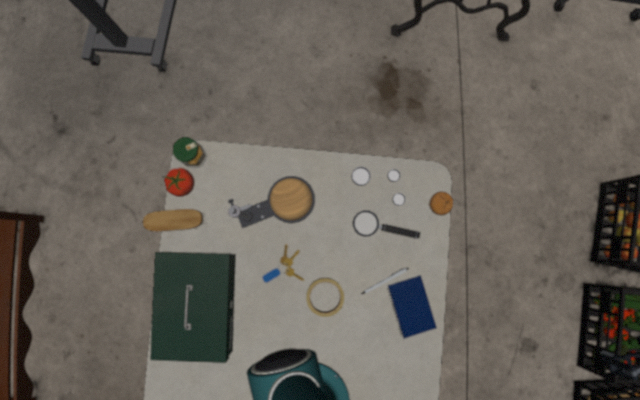

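View pics/wrist0.png

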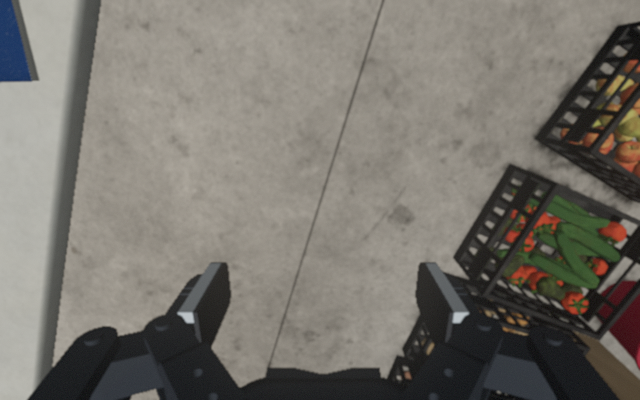

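Lids in the side view: (387,265), (373,316) and (404,303); in the top view these are (360,176), (399,200) and (393,176). The first looks largest. I'll check it in enlarged crops.

```bash
python3 - <<'E'
import cv2
a=cv2.imread('pics/side0.png')[235:365,290:430]; cv2.imwrite('pics/side0_lids.png',cv2.resize(a,None,fx=4.5,fy=4.5,interpolation=cv2.INTER_CUBIC))
a=cv2.imread('pics/side0.png')[95:235,270:375]; cv2.imwrite('pics/side0_stand.png',cv2.resize(a,None,fx=4.2,fy=4.2,interpolation=cv2.INTER_CUBIC))
a=cv2.imread('pics/top0.png')[155:255,215:435]; cv2.imwrite('pics/top0_work.png',cv2.resize(a,None,fx=3.6,fy=3.6,interpolation=cv2.INTER_CUBIC))
E
```

```text
(no output)
```

View pics/side0_lids.png

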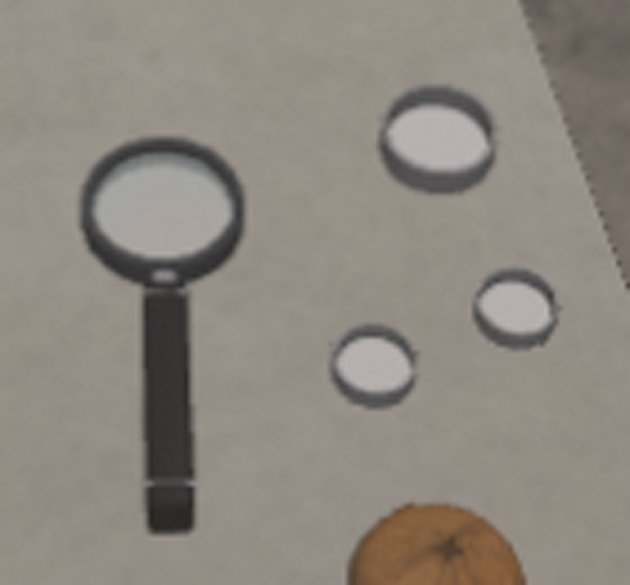

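View pics/side0_stand.png

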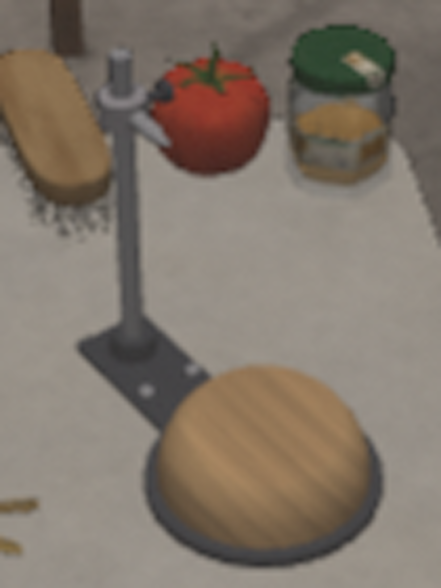

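View pics/top0_work.png

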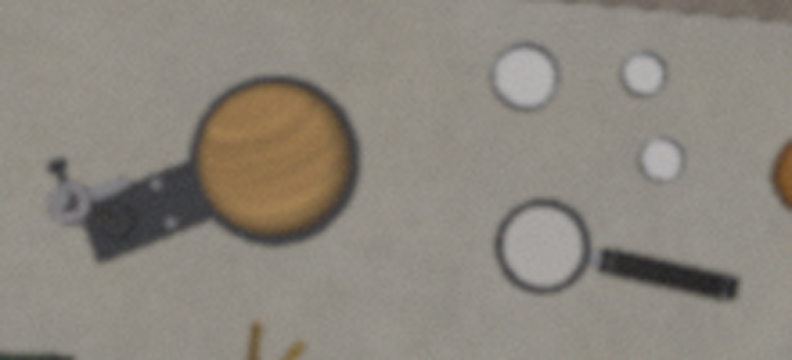

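```bash
cat > h.py <<'E'
import numpy as np, cv2, pickle
from scipy.spatial.transform import Rotation as Rot
def ray(c,p):
    q=cv2.undistortPoints(np.array([[p]],float),c['K'],c['dist_coeffs'])[0,0]
    d=np.array([q[0],q[1],1.])
    if 'R' in c:
        R=np.array(c['R']);return -R.T@np.array(c['t']), R.T@d
    T=np.array(c['tool_from_camera']); w=c['obs']['tcp_rot']; Rw=Rot.from_quat([w[1],w[2],w[3],w[0]]).as_matrix()
    return Rw@T[:3,3]+np.array(c['obs']['tcp_pos']), Rw@T[:3,:3]@d
def atz(c,p,z):
    o,d=ray(c,p); return o+d*(z-o[2])/d[2]
def tri(*cps):
    A=np.zeros((3,3));b=np.zeros(3);L=[]
    for c,p in cps:
        o,d=ray(c,p);d=d/np.linalg.norm(d);P=np.eye(3)-np.outer(d,d);A+=P;b+=P@o;L.append((o,P))
    x=np.linalg.solve(A,b); return x,[np.linalg.norm(P@(x-o)) for o,P in L]
def proj(c,X):
    R=np.array(c['R']);T=np.array(c['t'])
    return cv2.projectPoints(np.array([X],float),cv2.Rodrigues(R)[0],T,c['K'],c['dist_coeffs'])[0].reshape(-1,2)[0]
def load(n): return pickle.load(open(n+'.pkl','rb'))
E
python3 - <<'E'
from h import *
np.set_printoptions(precision=4,suppress=True)
S,T=load('side0'),load('top0')
s=lambda x,y:(x/4.5+290,y/4.5+235)
s2=lambda x,y:(x/4.2+270,y/4.2+95)
t=lambda x,y:(x/3.6+215,y/3.6+155)
print('lid',atz(S,s(437,139),.008),atz(T,t(525,76),.008))
print('lens',atz(S,s(163,212),.011),atz(T,t(543,246),.011))
print('hend',atz(S,s(170,490),.022),atz(T,t(738,289),.011))
print('foot',atz(S,s2(264,472),.004),atz(T,t(275,160),.004))
print('tip',tri((S,s2(168,145)),(T,t(128,183))))
print('posttop',tri((S,s2(119,55)),(T,t(68,200))))
print('diam lids',[np.linalg.norm(atz(S,s(a,b),.012)-atz(S,s(c,b),.012)) for a,b,c in((379,135,495),(474,308,558),(331,365,416))])
E
```

```text
lid [ 0.5808 -0.13    0.008 ] [ 0.5788 -0.1295  0.008 ]
lens [ 0.4576 -0.1436  0.011 ] [ 0.4552 -0.1427  0.011 ]
hend [ 0.4296 -0.2751  0.022 ] [ 0.4266 -0.2841  0.011 ]
foot [0.5184 0.0543 0.004 ] [0.5141 0.0508 0.004 ]
tip (array([0.4835, 0.1284, 0.1629]), [np.float64(0.0029708968228065514), np.float64(0.002970896822806578)])
posttop (array([0.4678, 0.1565, 0.1992]), [np.float64(0.0011025030617674695), np.float64(0.0011025030617675435)])
diam lids [np.float64(0.0493112683789626), np.float64(0.03331875408077128), np.float64(0.032953012122001836)]
```

```bash
python3 -m creep '[[0,0,0.135,3.5,4.7,0,0],[0,0,0.135,3.5,4.7,0,0],[0,0,0.135,3.5,4.7,0,0],[0,0,0.135,3.5,4.7,0,0],[0,0,0.135,3.5,4.7,0,0],[0,0,0.135,3.5,4.7,0,0],[0,0,0.135,3.5,4.7,0,0],[0,0,0.135,3.5,4.7,0,0]]' 40
```

```text
time_s: 1.15
tcp_pos: [0.4755, -0.2605, 0.1912]
tcp_rot: [-0.001, 0.766, 0.643, -0.001]
contact_force: [0.1, 0.3, 0.2]
finger_gap: 0.0852
```

```bash
cat > cap.py <<'E'
from cell import r, viewer
from h import *
def cap(n,tag):
    o=r.get_obs(); c=viewer.capture(n); c['obs']=o; cv2.imwrite(f'pics/{tag}.png',c['img']); pickle.dump(c,open(tag+'.pkl','wb')); return c
E
python3 -c "
from cap import *
cap('wrist','wrist1')"
```

```text
(no output)
```

View pics/wrist1.png

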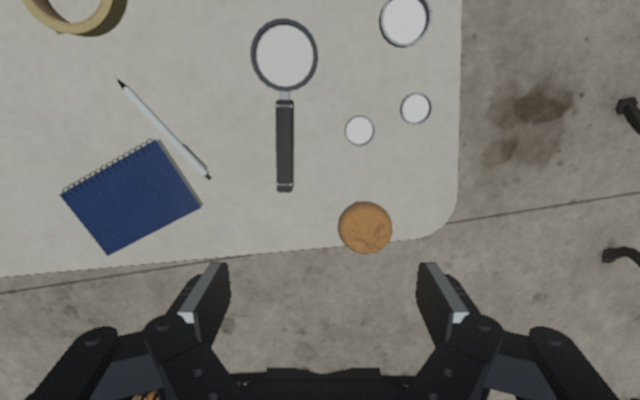

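```bash
python3 - <<'E'
from h import *
np.set_printoptions(precision=4,suppress=True)
W=load('wrist1')
for n,p,z in [('lens',(284,54.5),.013),('h1',(285,101),.022),('h2',(285,188),.022),('lid',(404,20),.012),('s1',(359.5,130.5),.006),('s2',(415.5,108),.006),('pen',(209,178),.005)]: print(n,atz(W,p,z))
a=atz(W,(284,54.5),.013)-atz(W,(285,188),.022); print(np.degrees(np.arctan2(a[1],a[0])),np.linalg.norm(a[:2]))
q=W['obs']['tcp_rot'];print(2*np.degrees(np.arctan2(q[2],q[1])))
E
```

```text
lens [ 0.4556 -0.141   0.013 ]
h1 [ 0.4483 -0.185   0.022 ]
h2 [ 0.4287 -0.2757  0.022 ]
lid [ 0.5777 -0.1308  0.012 ]
s1 [ 0.5203 -0.2299  0.006 ]
s2 [ 0.5829 -0.2167  0.006 ]
pen [ 0.3417 -0.2533  0.005 ]
78.70634551415266 0.13740745067498183
80.00032275511111
```

```bash
python3 -m creep '[[0,0,-0.01,3.5,4.4,-3,0],[0,0,-0.01,3.5,4.4,-3,0],[0,0,0,3.3,4.2,-3,0],[0,0,0,0,0,0,0]]' && python3 -c "
from cap import *
cap('wrist','wrist2')"
```

```text
time_s: 1.7
tcp_pos: [0.58, -0.127, 0.1037]
tcp_rot: [-0.001, 0.769, 0.639, 0.002]
contact_force: [1.1, -0.4, 0.6]
finger_gap: 0.0853
```

View pics/wrist2.png

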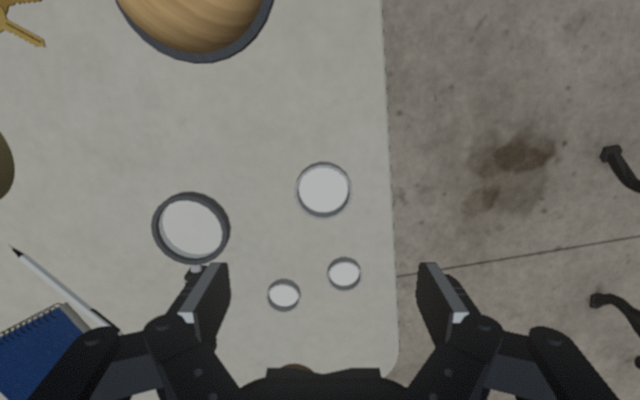

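```bash
python3 - <<'E'
from h import *
np.set_printoptions(precision=4,suppress=True)
W=load('wrist2')
print(atz(W,(323.5,189),.012), W['obs']['tcp_pos'])
E
```

```text
[ 0.5798 -0.1272  0.012 ] [ 0.58   -0.127   0.1037]
```

```bash
python3 -m creep '[[0,0,0,0,-0.1,-4,0],[0,0,0,0,0,-4,0],[0,0,0,0,0,-2.2,0.15],[0,0,0,0,0,0,0.3]]' 40 && python3 -c "
from cap import *
cap('wrist','wrist3');cap('side','side3')"
```

```text
time_s: 2.25
tcp_pos: [0.5811, -0.1362, 0.0061]
tcp_rot: [0.004, 0.771, 0.637, 0.004]
contact_force: [-0.4, -0.5, 0.5]
finger_gap: 0.0601
```

View pics/wrist3.png

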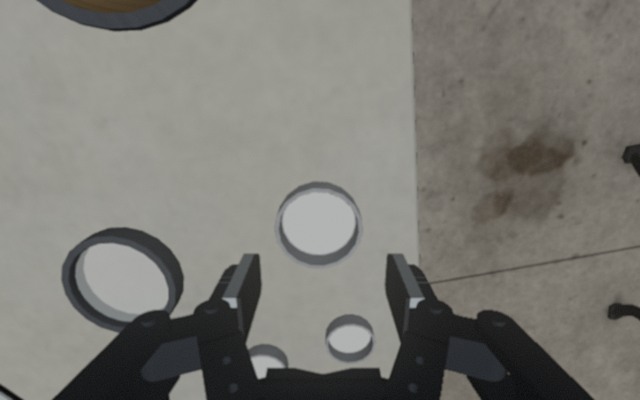

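```bash
python3 - <<'E'
from h import *
from cell import r
np.set_printoptions(precision=4,suppress=True)
W=load('wrist3')
print(W['obs']['tcp_pos'],r.get_obs()['tcp_pos'],r.get_obs()['tcp_rot'])
for p in [(319,221),(319,224)]: print(atz(W,p,.016),atz(W,p,.012))
def tilt(q):
    R=Rot.from_quat([q[1],q[2],q[3],q[0]]).as_matrix(); return R[:,2],np.cross(R[:,2],[0,0,-1])
print(*tilt(r.get_obs()['tcp_rot']))
E
```

```text
[ 0.5811 -0.1362  0.0061] [ 0.5835 -0.1365  0.0084] [0.0059 0.7711 0.6367 0.0051]
[ 0.5803 -0.1239  0.016 ] [ 0.58   -0.1256  0.012 ]
[ 0.58   -0.1257  0.016 ] [ 0.5796 -0.1274  0.012 ]
[ 0.0154 -0.0027 -0.9999] [0.0027 0.0154 0.    ]
```

```bash
python3 -m creep '[[0,0.015,0,-0.3,0.9,0,0.15],[0,0,0,0,0,0,0.15]]'; python3 -c "
from cell import r
o=r.get_obs();print(o['tcp_pos'],o['tcp_rot'],o['joint_vel'],o['contact_force'])"
```

```text
time_s: 2.6
tcp_pos: [0.5826, -0.1284, 0.0119]
tcp_rot: [0.003, 0.771, 0.636, 0.0]
contact_force: [-0.9, -0.5, -0.5]
finger_gap: 0.0723
[ 0.58262661 -0.12835975  0.01191483] [3.09262653e-03 7.71493970e-01 6.36228928e-01 4.90750566e-04] [-0.0104168  -0.01166452 -0.01288058 -0.00751579 -0.00103494 -0.00104966] [-0.92404185 -0.49567886 -0.455683  ]
```

```bash
python3 -m creep '[[0,0.006,0,-0.2,0.1,-0.6,0.15],[0,0,0,0,0,-0.4,0.15],[0,0,0,0,0,0,0.15],[0,0,0,0,0,0,0.15]]'; python3 -c "
from cell import r
o=r.get_obs();print(o['tcp_pos'],o['tcp_rot'],o['joint_vel'],o['contact_force'])"
```

```text
time_s: 3.1
tcp_pos: [0.5814, -0.127, 0.0024]
tcp_rot: [0.002, 0.771, 0.637, -0.001]
contact_force: [-0.3, -0.6, 0.4]
finger_gap: 0.0724
[ 0.58144178 -0.12703914  0.00243726] [ 0.00188571  0.77115427  0.63664385 -0.00146254] [ 0.00174044  0.00385162  0.00210159  0.00149497 -0.00028819 -0.00049524] [-0.28061962 -0.61786235  0.36951147]
```

```bash
python3 -m creep '[[0,0,0,-0.1,0,-0.1,0.3],[0,0,0,0,0,0,0.6],[0,0,0,0,0,0,0.6],[0,0,0,0,0,0,0.6]]' 40; python3 -c "
from cap import *
cap('wrist','wrist4');cap('side','side4')
import cv2
a=cv2.imread('pics/side4.png')[205:335,310:450]; cv2.imwrite('pics/side4c.png',cv2.resize(a,None,fx=4.5,fy=4.5,interpolation=cv2.INTER_CUBIC))
"
```

```text
time_s: 3.6
tcp_pos: [0.5803, -0.1271, 0.0012]
tcp_rot: [0.002, 0.771, 0.637, -0.002]
contact_force: [0.6, 0.1, 0.3]
finger_gap: 0.0337
```

View pics/wrist4.png

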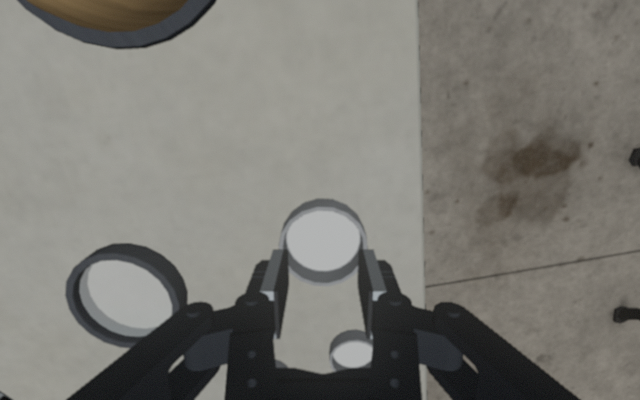

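View pics/side4c.png

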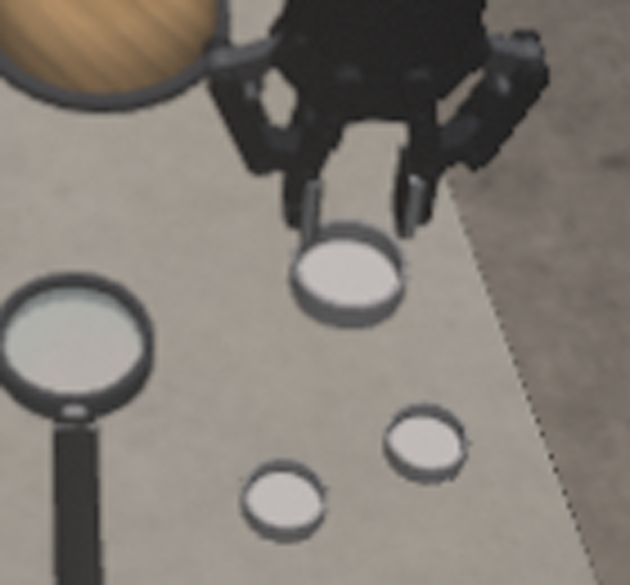

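```bash
python3 - <<'E'
from h import *
np.set_printoptions(precision=4,suppress=True)
S,W=load('side4'),load('wrist4')
o=W['obs'];print(o)
tcp=np.array(o['tcp_pos'])
for dz in (0,.01,.02,.03,.04,.06): print(dz,proj(S,tcp+[0,0,dz]))
s=lambda x,y:(x/4.5+310,y/4.5+205)
print('lid',s(348,275),atz(S,s(348,270),.010))
a=cv2.imread('pics/wrist4.png')[190:390,220:420]; cv2.imwrite('pics/wrist4c.png',cv2.resize(a,None,fx=3,fy=3,interpolation=cv2.INTER_CUBIC))
# wrist px of tool points
T=np.linalg.inv(np.array(W['tool_from_camera']))
for p in ([0,0,0],[0,.017,0],[0,-.017,0],[0,.017,-.019],[0,.017,-.04],[0.011,.017,-.0],[-0.011,.017,-.0],[0,.017,-.06]):
    X=T[:3,:3]@np.array(p,float)+T[:3,3]; print(p,cv2.projectPoints(X[None],np.zeros(3),np.zeros(3),W['K'],W['dist_coeffs'])[0].ravel())
E
```

```text
{'time_s': 3.6, 'joint_positions': array([-0.2546,  0.3028,  1.9449, -0.0059,  0.8928, -0.0603]), 'joint_vel': array([-0.0005, -0.0009, -0.0022,  0.0014, -0.    , -0.    ]), 'joint_efforts': array([ -0.0006, -46.7662, -29.9249,  -0.0194,  -0.0031,  -0.0001]), 'tcp_pos': array([ 0.5803, -0.1271,  0.0012]), 'tcp_rot': array([ 0.0018,  0.7712,  0.6366, -0.0015]), 'contact_force': array([0.5689, 0.0932, 0.3452]), 'ft_torque': array([-0.011 ,  0.0087,  0.0154]), 'finger_gap': 0.03373054618789401}
0 [386.0836 267.0194]
0.01 [386.5399 263.7245]
0.02 [387.0028 260.3796]
0.03 [387.4724 256.9836]
0.04 [387.9489 253.5354]
0.06 [388.9232 246.4774]
lid (387.3333333333333, 266.1111111111111) [ 0.5812 -0.1295  0.01  ]
[0, 0, 0] [324.3329 232.996 ]
[0, 0.017, 0] [352.8042 232.9648]
[0, -0.017, 0] [295.8621 233.0189]
[0, 0.017, -0.019] [355.8409 247.6984]
[0, 0.017, -0.04] [359.9991 267.8856]
[0.011, 0.017, -0.0] [353.342 215.832]
[-0.011, 0.017, -0.0] [352.2831 249.4795]
[0, 0.017, -0.06] [365.0584 292.467 ]
```

View pics/wrist4c.png

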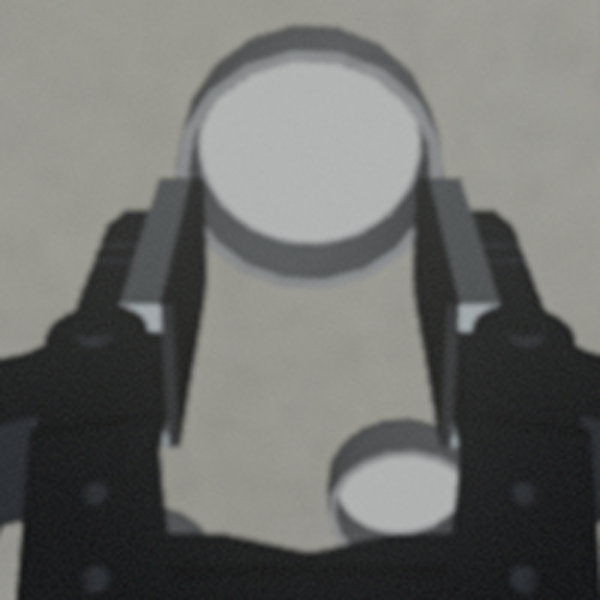

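The 33.7 mm gap with the 50 mm lid still lying free shows the fingers shut above it. In both pictures the fingertips are about 30–35 mm farther back than the reported TCP: wrist tips at (280,250) and (368,250), side tips at about (377,256) and (399,257). I'll open the gripper and go lower in small steps, measuring the real tip offset as I go.

```bash
python3 -m creep '[[0,0,0,0,0,0.3,0],[0,0,0,0,0,0,0],[0,0,0,0,0,0,0],[0,0,0,0,0,-1,0.12],[0,0,0,0,0,-1,0.12],[0,0,0,0,0,0,0.12],[0,0,0,0,0,0,0.12]]' 40; python3 -c "
from cap import *
cap('wrist','wrist5');cap('side','side5')
import cv2
a=cv2.imread('pics/side5.png')[205:335,310:450]; cv2.imwrite('pics/side5c.png',cv2.resize(a,None,fx=4.5,fy=4.5,interpolation=cv2.INTER_CUBIC))
print(r.get_obs())
"
```

```text
time_s: 4.58
tcp_pos: [0.5797, -0.127, -0.0176]
tcp_rot: [0.001, 0.771, 0.637, -0.002]
contact_force: [0.1, 0.1, 0.3]
finger_gap: 0.0752
{'time_s': 4.675, 'joint_positions': array([-0.25464446,  0.32767   ,  1.95390311, -0.00604326,  0.85983425,
       -0.0600548 ]), 'joint_vel': array([-0.00175836, -0.00535712, -0.00479692, -0.00214205, -0.0001343 ,
       -0.00042484]), 'joint_efforts': array([-3.81737846e-03, -4.71683407e+01, -2.91017139e+01, -1.87998894e-02,
       -1.32140573e-02,  2.71939041e-05]), 'tcp_pos': array([ 0.57974597, -0.12698996, -0.01739974]), 'tcp_rot': array([ 0.00142036,  0.77119629,  0.6365933 , -0.00179839]), 'contact_force': array([ 0.07614118,  1.08989578, -0.32845537]), 'ft_torque': array([ 0.09436564,  0.01651198, -0.04977125]), 'finger_gap': 0.07533537730500182}
```

View pics/wrist5.png

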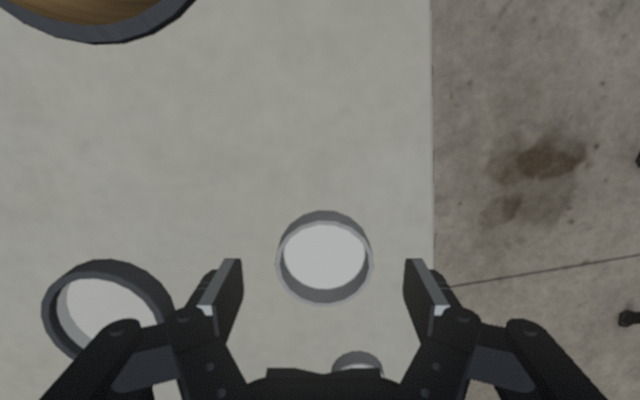

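View pics/side5c.png

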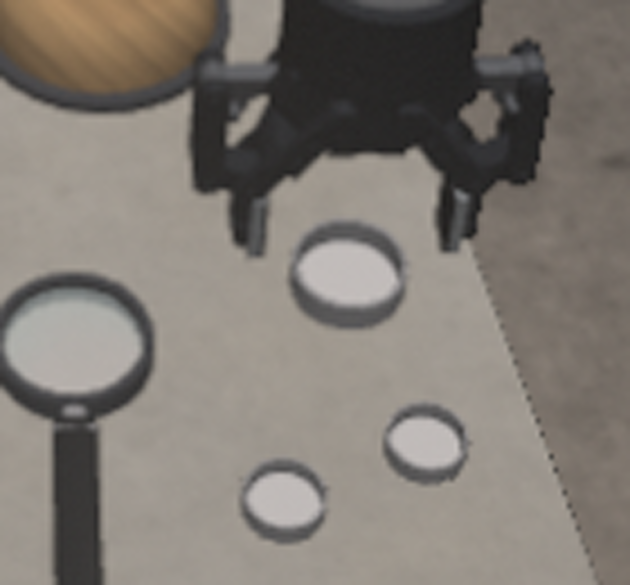

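```bash
python3 - <<'E'
from h import *
np.set_printoptions(precision=4,suppress=True)
for tag,pl,pr in [('wrist5',(240,260),(405,260)),('wrist4',(288.3,250),(358.3,250)),('wrist1',(228,264),(419,264))]:
    W=load(tag);T=np.array(W['tool_from_camera']);g=W['obs']['finger_gap']
    a,b=[np.append(cv2.undistortPoints(np.array([[p]],float),W['K'],W['dist_coeffs'])[0,0],1) for p in (pl,pr)]
    d=g/(b-a)[0]
    print(tag,T[:3,:3]@(a*d)+T[:3,3],T[:3,:3]@(b*d)+T[:3,3])
W=load('wrist5')
print(atz(W,(324,255),.012))
E
```

```text
wrist5 [ 0.0079 -0.0386 -0.0463] [ 0.0078  0.0366 -0.0463]
wrist4 [ 0.0081 -0.0175 -0.0371] [ 0.0081  0.0162 -0.0371]
wrist1 [ 0.0078 -0.0432 -0.0497] [ 0.0077  0.042  -0.0497]
[ 0.5797 -0.1254  0.012 ]
```

```bash
python3 -m creep '[[0,0,0,0,0.1,-1,0.12],[0,0,0,0,0,-0.7,0.12],[0,0,0,0,0,0,0.12],[0,0,0,0,0,0,0.3]]' 40; python3 -c "
from cap import *
cap('side','side6')
import cv2
a=cv2.imread('pics/side6.png')[205:335,310:450]; cv2.imwrite('pics/side6c.png',cv2.resize(a,None,fx=4.5,fy=4.5,interpolation=cv2.INTER_CUBIC))
"
```

```text
time_s: 5.18
tcp_pos: [0.5799, -0.1259, -0.0355]
tcp_rot: [0.002, 0.771, 0.637, -0.002]
contact_force: [0.8, 1.4, 0.2]
finger_gap: 0.0603
```

View pics/side6c.png

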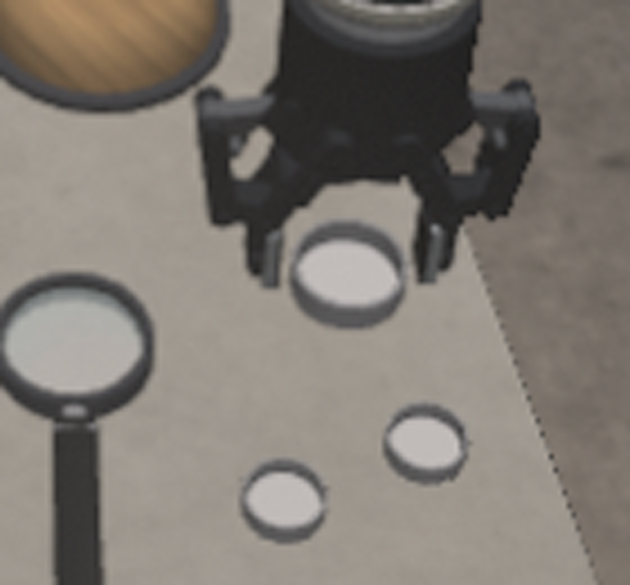

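```bash
python3 -m creep '[[0,0,0,0,0,0,0.6],[0,0,0,0,0,0,0.6],[0,0,0,0,0,0,0.6]]' 40; python3 -m creep '[[0,0,0,0,0,1,0.6],[0,0,0,0,0,1,0.6],[0,0,0,0,0,0,0.6]]'; python3 -c "
from cap import *
cap('side','side7');cap('wrist','wrist7')
import cv2
a=cv2.imread('pics/side7.png')[205:335,310:450]; cv2.imwrite('pics/side7c.png',cv2.resize(a,None,fx=4.5,fy=4.5,interpolation=cv2.INTER_CUBIC))
a=cv2.imread('pics/wrist7.png')[190:390,220:420]; cv2.imwrite('pics/wrist7c.png',cv2.resize(a,None,fx=3,fy=3,interpolation=cv2.INTER_CUBIC))
"
```

```text
time_s: 5.6
tcp_pos: [0.5807, -0.1261, -0.0345]
tcp_rot: [0.002, 0.771, 0.637, -0.001]
contact_force: [-0.5, 0.7, -0.1]
finger_gap: 0.0479
time_s: 5.98
tcp_pos: [0.5809, -0.1262, -0.0127]
tcp_rot: [0.002, 0.771, 0.637, -0.001]
contact_force: [0.5, -0.1, 0.5]
finger_gap: 0.0477
```

View pics/side7c.png

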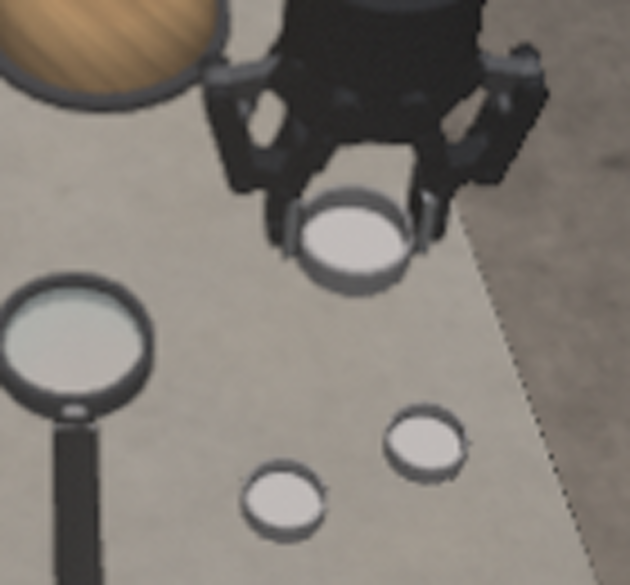

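View pics/wrist7c.png

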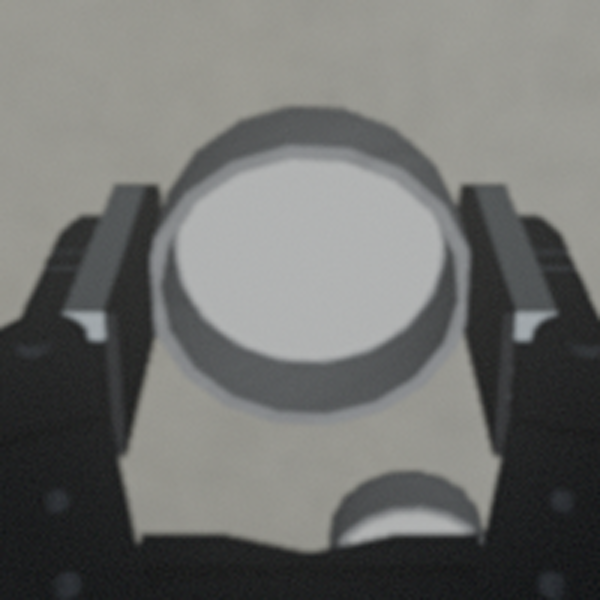

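```bash
python3 - <<'E'
from h import *
from scipy.optimize import least_squares
np.set_printoptions(precision=4,suppress=True)
W=load('wrist7');T=np.linalg.inv(np.array(W['tool_from_camera']))
th=np.linspace(0,2*np.pi,721)
def pr(x):
    P=np.c_[x[0]+.025*np.cos(th),x[1]+.025*np.sin(th),0*th+x[2]]@T[:3,:3].T+T[:3,3]
    return cv2.projectPoints(P,np.zeros(3),np.zeros(3),W['K'],W['dist_coeffs'])[0].reshape(-1,2)
obs=np.array([150/3+220,468/3+220,145/3+190,422/3+190])
f=lambda x:(lambda p:np.array([p[:,0].min(),p[:,0].max(),p[:,1].min(),p[:,1].max()])-obs)(pr(x))
s=least_squares(f,[0,0,-.05]);print(s.x,s.fun)
q=W['obs']['tcp_rot'];R=Rot.from_quat([q[1],q[2],q[3],q[0]]).as_matrix()
print(R, W['obs']['tcp_pos']+R@s.x)
S=load('side7'); print(proj(S,W['obs']['tcp_pos']+R@s.x), 'rim centre in side should be ~',(355/4.5+310,238/4.5+205))
E
```

```text
[-0.0064 -0.0008 -0.0464] [-0.3039  0.3038  0.3351 -0.3739]
[[ 0.1894  0.9819  0.0007]
 [ 0.9819 -0.1894 -0.0049]
 [-0.0047  0.0016 -1.    ]] [ 0.5785 -0.132   0.0332]
[387.496  258.4189] rim centre in side should be ~ (388.8888888888889, 257.8888888888889)
```

```bash
python3 -m creep '[[0,0,0,0,0,4,0.6],[0,0,0,0,0,4,0.6],[0,0,0,-1.3,1.6,3.5,0.6],[0,0,0,-1.3,1.6,0,0.6],[0,0,0,-1.3,1.6,0,0.6],[0,0,0,-1.3,1.6,0,0.6],[0,0,0,0,0,0,0.6],[0,0,0,0,0,0,0.6]]'; python3 -c "
from cap import *
cap('wrist','wrist8')"
```

```text
time_s: 7.08
tcp_pos: [0.5192, -0.0575, 0.0969]
tcp_rot: [-0.003, 0.771, 0.637, -0.005]
contact_force: [0.2, 0.2, -1.5]
finger_gap: 0.0475
```

View pics/wrist8.png

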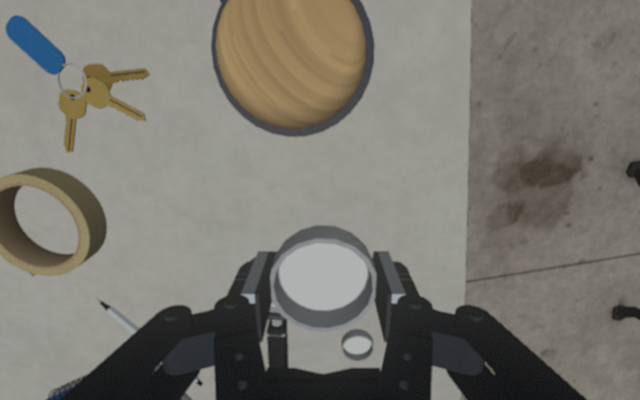

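```bash
python3 -c "
import cv2
a=cv2.imread('pics/wrist8.png')[0:150,195:395]; cv2.imwrite('pics/wrist8c.png',cv2.resize(a,None,fx=4,fy=4,interpolation=cv2.INTER_CUBIC))"
```

```text
(no output)
```

View pics/wrist8c.png

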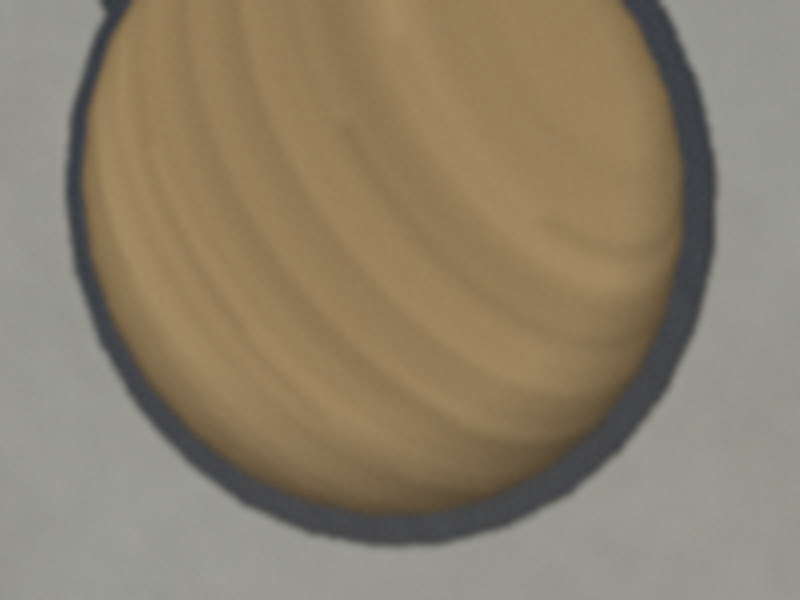

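```bash
python3 - <<'E'
from h import *
from scipy.optimize import least_squares
np.set_printoptions(precision=4,suppress=True)
W=load('wrist8');c=lambda p:(p[0]/4+195,p[1]/4)
F=[(67,190),(715,190),(395,545),(160,415),(640,420),(690,70)]
P=np.array([atz(W,c(p),.004)[:2] for p in F])
s=least_squares(lambda x:np.linalg.norm(P-x[:2],axis=1)-x[2],[.51,.05,.062]);print('foot',s.x,s.fun)
s=least_squares(lambda x:np.linalg.norm(P-x[:2],axis=1)-.062,[.51,.05]);print('foot r fixed',s.x,s.fun)
D=[(82,185),(684,190),(385,513),(195,430),(570,440),(110,70)]
def res(x):
    out=[]
    for p in D:
        o,d=ray(W,c(p));d=d/np.linalg.norm(d);v=np.array([x[0],x[1],.008])-o
        out.append(np.linalg.norm(v-d*(v@d))-.055)
    return out
s=least_squares(res,[.51,.05]);print('dome',s.x,s.fun)
S,T=load('side0'),load('top0')
print([ (n,proj(C,[*s.x,.004])) for n,C in (('S',S),('T',T))])
E
```

```text
foot [0.5151 0.0514 0.0613] [ 0.0008  0.0001  0.0009 -0.0014 -0.0002 -0.0003]
foot r fixed [0.515  0.0521] [-0.0001 -0.0004  0.0009 -0.0019 -0.0003 -0.001 ]
dome [0.5153 0.0519] [ 0.0003 -0.0004  0.0004 -0.     -0.0014 -0.0017]
[('S', array([331.7465, 208.3579])), ('T', array([290.9728, 198.9453]))]
```

```bash
python3 -m creep '[[0,0,-0.175,0,1.5,0,0.6],[0,0,-0.175,0,1.5,0,0.6],[0,0,-0.175,0,1.5,0,0.6],[0,0,-0.175,0,1.5,0,0.6],[0,0,-0.175,0,1.5,0,0.6],[0,0,-0.175,0,1.5,0,0.6],[0,0,-0.175,0,1.5,0,0.6],[0,0,0,0,0,0,0.6]]'; python3 -c "
from cap import *
W=cap('wrist','wrist9');cap('side','side9')
q=W['obs']['tcp_rot'];R=Rot.from_quat([q[1],q[2],q[3],q[0]]).as_matrix();print(W['obs']['tcp_pos'],R.round(4),np.cross(R[:,2],[0,0,-1]))"
```

```text
time_s: 8.12
tcp_pos: [0.5225, 0.0466, 0.0948]
tcp_rot: [-0.006, 0.998, 0.056, -0.003]
contact_force: [0.2, 0.2, -1.5]
finger_gap: 0.0476
[0.52251564 0.04658049 0.09484352] [[ 0.9937  0.1117 -0.0072]
 [ 0.1117 -0.9937  0.0106]
 [-0.006  -0.0114 -0.9999]] [-0.01061375 -0.00722521 -0.        ]
```

View pics/wrist9.png

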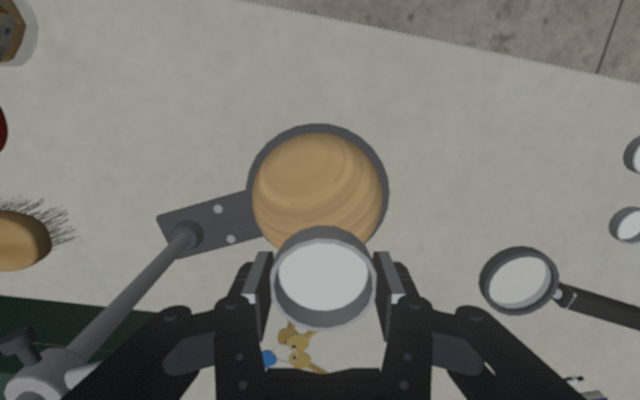

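View pics/side9.png

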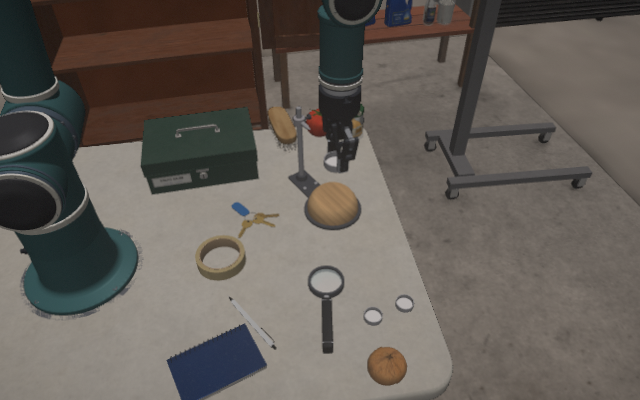

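```bash
python3 -c "
import cv2
a=cv2.imread('pics/wrist9.png')[115:335,220:420]; cv2.imwrite('pics/wrist9c.png',cv2.resize(a,None,fx=2.7,fy=2.7,interpolation=cv2.INTER_CUBIC))
a=cv2.imread('pics/wrist9.png')[215:335,250:400]; cv2.imwrite('pics/wrist9d.png',cv2.resize(a,None,fx=4,fy=4,interpolation=cv2.INTER_CUBIC))"
```

```text
(no output)
```

View pics/wrist9c.png

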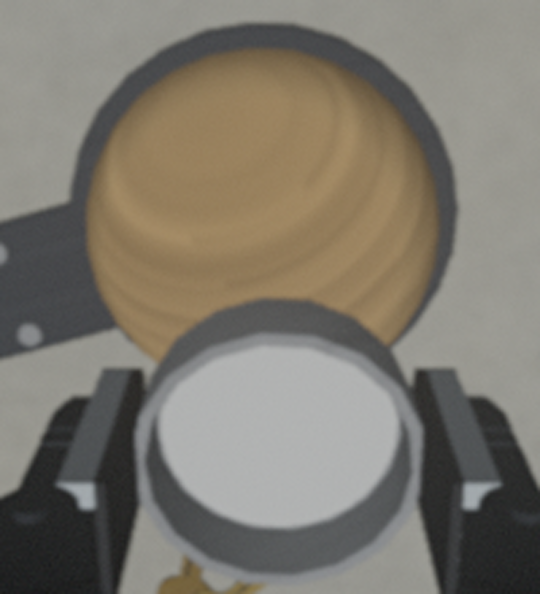

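View pics/wrist9d.png

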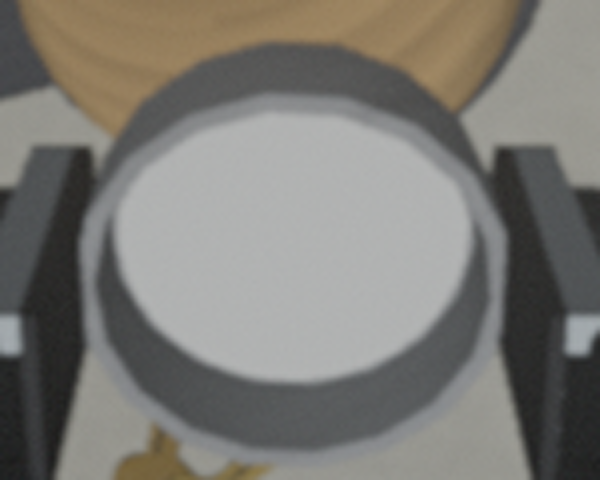

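```bash
python3 - <<'E'
from h import *
from scipy.optimize import least_squares
np.set_printoptions(precision=4,suppress=True)
W=load('wrist9');c=lambda p:(p[0]/2.7+220,p[1]/2.7+115)
P=np.array([atz(W,c(p),.006)[:2] for p in [(73,200),(457,210),(265,24),(130,90),(400,90),(440,290)]])
s=least_squares(lambda x:np.linalg.norm(P-x[:2],axis=1)-.062,[.51,.05]);print('foot',s.x,s.fun)
def res(x):
    out=[]
    for p in [(88,215),(438,215),(262,48),(150,95),(380,100),(115,310)]:
        o,d=ray(W,c(p));d=d/np.linalg.norm(d);v=np.array([x[0],x[1],.008])-o
        out.append(np.linalg.norm(v-d*(v@d))-.055)
    return out
s=least_squares(res,[.51,.05]);print('dome',s.x,s.fun)
T=np.linalg.inv(np.array(W['tool_from_camera']))
th=np.linspace(0,2*np.pi,721)
def pr(x,dz):
    P=np.c_[x[0]+.025*np.cos(th),x[1]+.025*np.sin(th),0*th+x[2]+dz]@T[:3,:3].T+T[:3,3]
    return cv2.projectPoints(P,np.zeros(3),np.zeros(3),W['K'],W['dist_coeffs'])[0].reshape(-1,2)
obs=np.array([79/4+250,506/4+250,95/4+215,465/4+215,42/4+215])
def f(x):
    p=pr(x,0);b=pr(x,.016)
    return np.array([p[:,0].min(),p[:,0].max(),p[:,1].min(),p[:,1].max(),b[:,1].min()])-obs
q=W['obs']['tcp_rot'];R=Rot.from_quat([q[1],q[2],q[3],q[0]]).as_matrix()
s=least_squares(f,[0,0,-.05]);print(s.x,s.fun,W['obs']['tcp_pos']+R@s.x)
s=least_squares(lambda x:f([x[0],x[1],-.0505]),[0,0]);print(s.x,s.fun,W['obs']['tcp_pos']+R@np.append(s.x,-.0505))
E
```

```text
foot [0.5119 0.0505] [-0.0007 -0.0005  0.0021 -0.0019 -0.0012 -0.0008]
dome [0.5129 0.0502] [ 0.0001 -0.0008  0.0008 -0.0005 -0.0014 -0.0018]
[-0.0069  0.0004 -0.0468] [-0.053   0.053   0.5823 -0.1442 -0.5004] [0.5161 0.0449 0.1416]
[-0.0048  0.0004] [-1.562   1.5625  0.0198  1.8006 -1.3945] [0.5182 0.0451 0.1454]
```

```bash
python3 -m creep '[[-0.01,-0.007,0,-0.4,0.5,0,0.6],[0,0,0,0,0,-2,0.6],[0,0,0,0,0,-2,0.6],[0,0,0,0,0,-1.2,0.6],[0,0,0,0,0,0,0.6],[0,0,0,0,0,0,0.6]]'; python3 -c "
from cap import *
W=cap('wrist','wrist10');cap('side','side10')
a=cv2.imread('pics/side10.png')[80:240,260:400]; cv2.imwrite('pics/side10c.png',cv2.resize(a,None,fx=3.7,fy=3.7,interpolation=cv2.INTER_CUBIC))
q=W['obs']['tcp_rot'];R=Rot.from_quat([q[1],q[2],q[3],q[0]]).as_matrix();print(W['obs']['tcp_pos'],np.cross(R[:,2],[0,0,-1]),W['obs']['contact_force'])"
```

```text
time_s: 8.98
tcp_pos: [0.5187, 0.0495, 0.0427]
tcp_rot: [0.001, 0.998, 0.059, 0.001]
contact_force: [-0.1, -0.0, 0.0]
finger_gap: 0.0474
[0.51872307 0.04953834 0.04269426] [0.00164176 0.00277861 0.        ] [-0.14248917 -0.02059077  0.03207988]
```

View pics/wrist10.png

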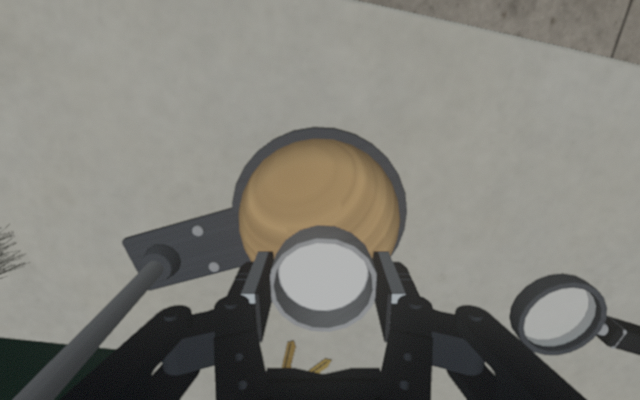

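View pics/side10c.png

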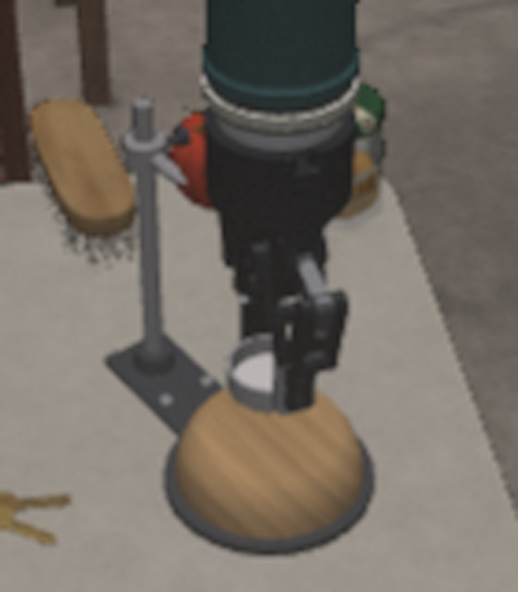

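```bash
python3 -m creep '[[0.002,0.003,0,0,0.2,-0.5,0.6],[0,0,0,0,0,-0.3,0.6],[0,0,0,0,0,0,0.6],[0,0,0,0,0,0,0.6]]';python3 -m creep '[[0,0,0,0,0,-0.2,0.6],[0,0,0,0,0,0,0.6]]'; python3 -m creep '[[0,0,0,0,0,-0.2,0.6],[0,0,0,0,0,0,0.6]]'
```

```text
time_s: 9.57
tcp_pos: [0.5199, 0.0518, 0.0355]
tcp_rot: [-0.0, 0.998, 0.059, 0.001]
contact_force: [-0.2, 0.1, -0.7]
finger_gap: 0.0474
time_s: 9.82
tcp_pos: [0.52, 0.0518, 0.0334]
tcp_rot: [-0.0, 0.998, 0.059, 0.001]
contact_force: [-0.6, 0.7, -0.2]
finger_gap: 0.0477
time_s: 10.07
tcp_pos: [0.5199, 0.0518, 0.0313]
tcp_rot: [-0.0, 0.998, 0.059, 0.001]
contact_force: [0.1, -0.3, -0.2]
finger_gap: 0.0472
```

```bash
python3 -m creep '[[0,0,0,-0.15,0,-0.1,0.6],[0,0,0,0,0,0,0.6]]';python3 -m creep '[[0,0,0,0,0,-0.1,0.6],[0,0,0,0,0,0,0.6]]'; python3 -m creep '[[0,0,0,0,0,-0.1,0.6],[0,0,0,0,0,0,0.6]]'
```

```text
time_s: 10.32
tcp_pos: [0.5183, 0.0517, 0.0302]
tcp_rot: [-0.0, 0.998, 0.059, 0.001]
contact_force: [0.8, 0.7, 0.2]
finger_gap: 0.0474
time_s: 10.58
tcp_pos: [0.5183, 0.0517, 0.0291]
tcp_rot: [-0.0, 0.998, 0.059, 0.001]
contact_force: [-0.3, 0.8, -0.4]
finger_gap: 0.0478
time_s: 10.82
tcp_pos: [0.5184, 0.0518, 0.0281]
tcp_rot: [-0.0, 0.998, 0.059, 0.001]
contact_force: [-0.1, 0.7, 0.1]
finger_gap: 0.0474
```

```bash
python3 -m creep '[[0,0,0,0,0,-0.1,0.6],[0,0,0,0,0,0,0.6]]';python3 -c "
from cap import *
W=cap('wrist','wrist11');cap('side','side11');print(W['obs']['tcp_pos'],W['obs']['contact_force'])
a=cv2.imread('pics/side11.png')[150:240,290:380]; cv2.imwrite('pics/side11c.png',cv2.resize(a,None,fx=6,fy=6,interpolation=cv2.INTER_CUBIC))"
```

```text
time_s: 11.08
tcp_pos: [0.5188, 0.0518, 0.0281]
tcp_rot: [-0.0, 0.998, 0.059, 0.001]
contact_force: [-0.3, -1.1, 0.0]
finger_gap: 0.0477
[0.51880631 0.05179431 0.02808231] [-0.32767629 -1.08033401  0.03013701]
```

View pics/side11c.png

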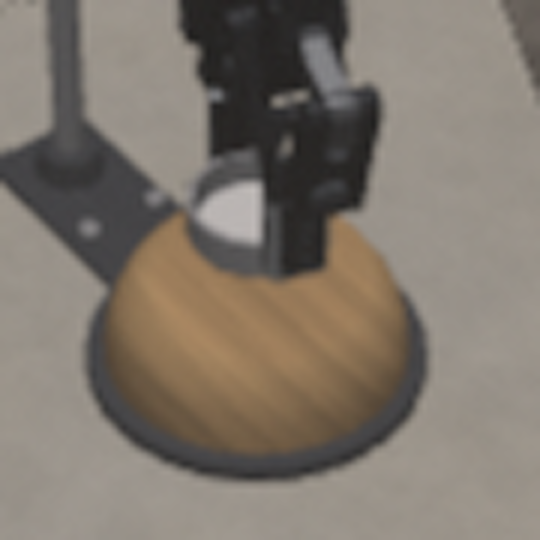

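```bash
python3 -m creep '[[0,0,0,0,0,0,0.15],[0,0,0,0,0,0,0.15],[0,0,0,0,0,0,0.15],[0,0,0,0,0,0,0.15]]';python3 -c "
from cap import *
W=cap('wrist','wrist12');cap('side','side12');print(W['obs']['tcp_pos'],W['obs']['contact_force'])
a=cv2.imread('pics/side12.png')[150:240,290:380]; cv2.imwrite('pics/side12c.png',cv2.resize(a,None,fx=6,fy=6,interpolation=cv2.INTER_CUBIC))"
```

```text
time_s: 11.68
tcp_pos: [0.5187, 0.0518, 0.0276]
tcp_rot: [-0.0, 0.998, 0.059, 0.001]
contact_force: [-0.3, -0.4, 0.2]
finger_gap: 0.0725
[0.51866927 0.05178355 0.02755452] [-0.27909106 -0.35326208  0.18068136]
```

View pics/side12c.png

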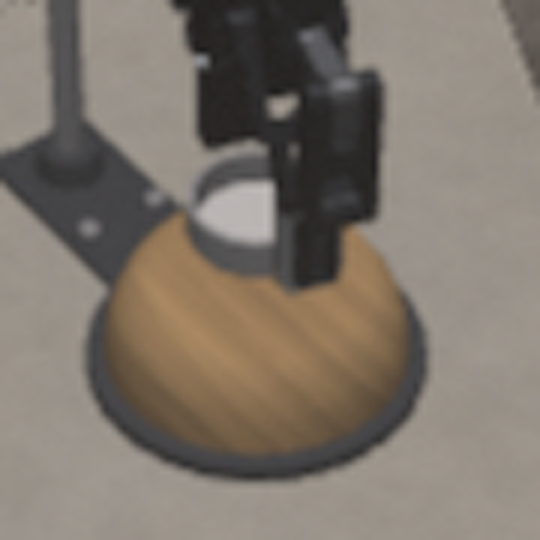

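View pics/wrist12.png

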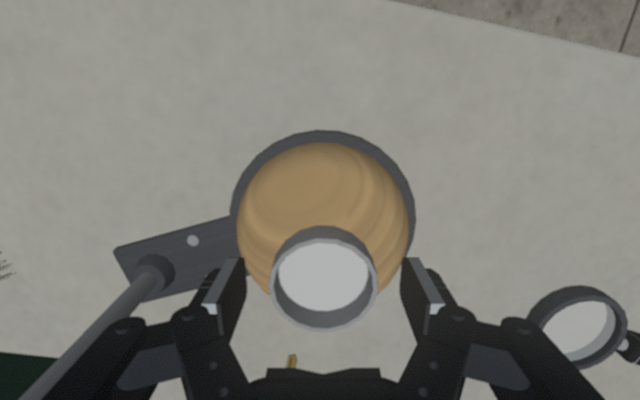

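```bash
python3 -m creep '[[0,0,0,0,0,1,0.1],[0,0,0,0,0,2,0],[0,0,0,0,0,3,0],[0,0,0,0,0,4,0],[0,0,0,0,-1,4,0],[0,0,0,0,0,0,0]]';python3 -c "
from cap import *
W=cap('wrist','wrist13');cap('side','side13');cap('top','top13');print(W['obs']['tcp_pos'],W['obs']['contact_force'])
a=cv2.imread('pics/side13.png')[95:240,270:380]; cv2.imwrite('pics/side13c.png',cv2.resize(a,None,fx=4,fy=4,interpolation=cv2.INTER_CUBIC))"
```

```text
time_s: 12.52
tcp_pos: [0.5182, 0.0416, 0.175]
tcp_rot: [-0.0, 0.998, 0.059, 0.002]
contact_force: [0.1, -0.1, 0.3]
finger_gap: 0.0851
[0.51824835 0.0416128  0.17501052] [ 0.10870287 -0.06107968  0.2530351 ]
```

View pics/side13c.png

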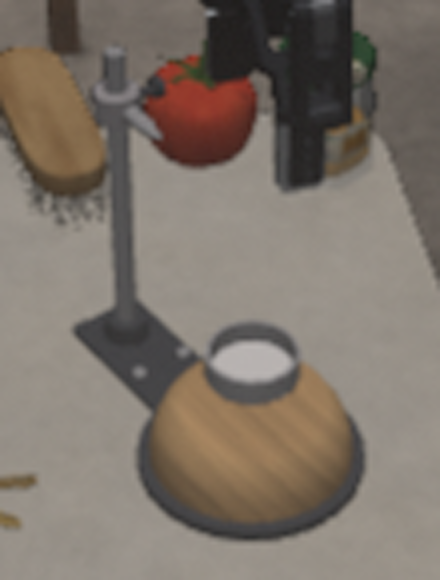

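View pics/wrist13.png

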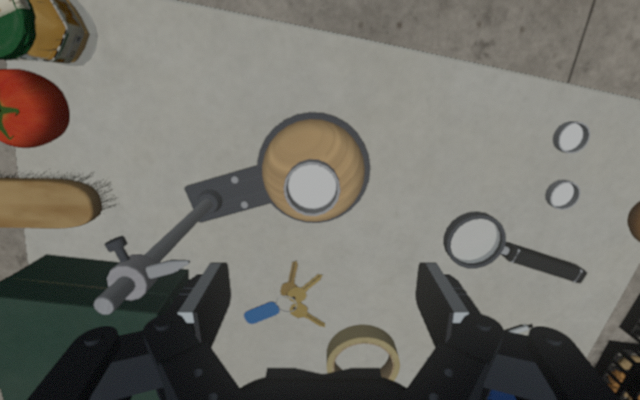

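```bash
python3 -c "
import cv2
a=cv2.imread('pics/wrist13.png')[220:320,90:230]; cv2.imwrite('pics/wrist13c.png',cv2.resize(a,None,fx=5,fy=5,interpolation=cv2.INTER_CUBIC))
a=cv2.imread('pics/wrist13.png')[105:230,250:380]; cv2.imwrite('pics/wrist13d.png',cv2.resize(a,None,fx=4.5,fy=4.5,interpolation=cv2.INTER_CUBIC))
a=cv2.imread('pics/side13.png')[95:145,280:330]; cv2.imwrite('pics/side13d.png',cv2.resize(a,None,fx=10,fy=10,interpolation=cv2.INTER_CUBIC))"
```

```text
(no output)
```

View pics/wrist13c.png

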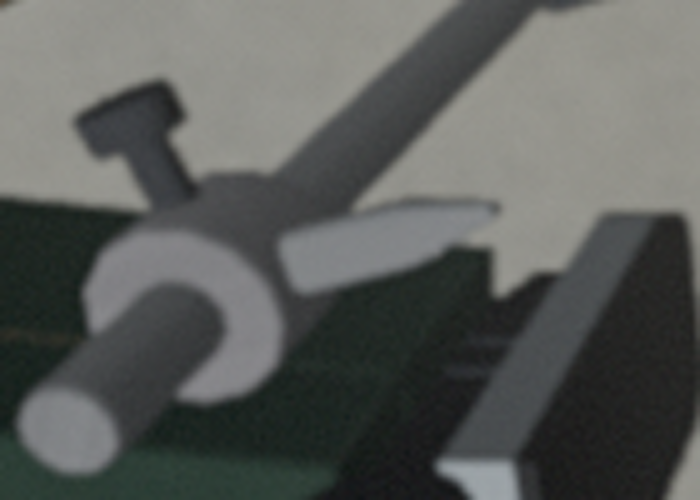

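View pics/wrist13d.png

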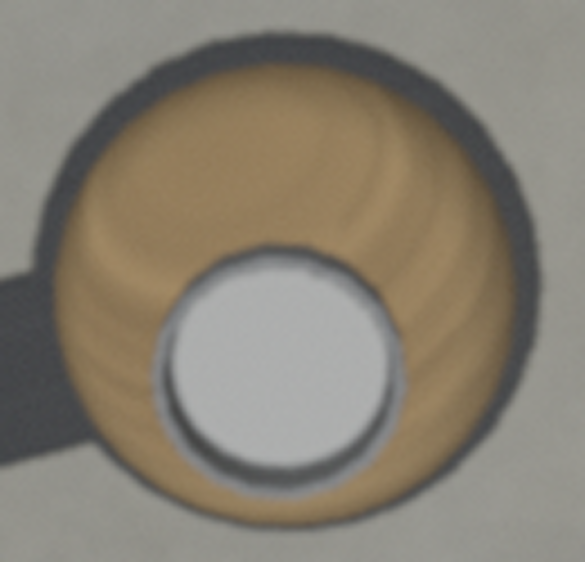

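View pics/side13d.png

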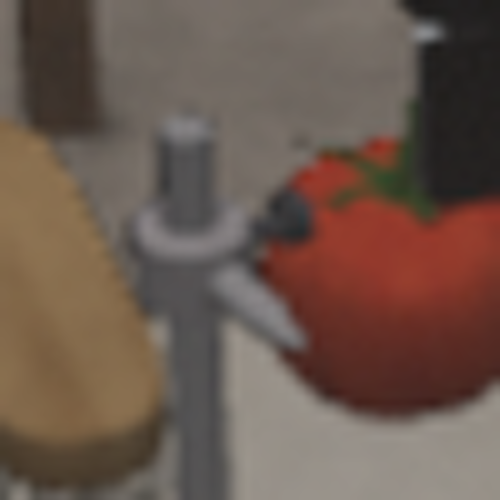

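```bash
python3 - <<'E'
from h import *
from scipy.optimize import least_squares
np.set_printoptions(precision=4,suppress=True)
W,S,T=load('wrist13'),load('side13'),load('top0')
wt,st,tt=(189.4,262),(310.3,129.7),(128/3.6+215,183/3.6+155)
print('tip',tri((W,wt),(S,st)),tri((W,wt),(S,st),(T,tt)))
wp,sp=(104,306.4),(298.8,107.7); tp=(68/3.6+215,200/3.6+155)
print('post',atz(W,wp,.198),atz(S,sp,.198),atz(T,tp,.198))
c=lambda x,y:(x/4.5+250,y/4.5+105)
print('lid',atz(W,c(279.5,370),.079), 'side', atz(S,(252/4+270,354/4+95),.079))
P=np.array([atz(W,c(*p),.006)[:2] for p in [(35,280),(540,280),(285,32),(100,120),(470,120),(455,470)]])
s=least_squares(lambda x:np.linalg.norm(P-x[:2],axis=1)-.062,[.51,.05]);print('foot',s.x,s.fun)
# model fit: cx,cy,yaw,h
def dist(C,p,X):
    o,d=ray(C,p);d=d/np.linalg.norm(d);v=X-o;return v-d*(v@d)
def res(x):
    u=np.array([-np.sin(x[2]),np.cos(x[2])]);ce=x[:2]
    tip=np.append(ce+.08*u,x[3]);po=np.append(ce+.12*u,.198)
    r=[]
    for C,a,b in ((W,wt,wp),(S,st,sp),(T,tt,tp)): r+=[dist(C,a,tip),dist(C,b,po)]
    r+=[np.append(ce-[.515,.052],0)*1.5]
    return np.concatenate(r)
s=least_squares(res,[.515,.052,.4,.16]);print('model',s.x,(s.fun.reshape(-1,3)*1000).round(1))
x=s.x;print('tip h per camera:')
u=np.array([-np.sin(x[2]),np.cos(x[2])]);xy=x[:2]+.08*u
for n,C,a in (('W',W,wt),('S',S,st)):
    f=lambda h:dist(C,a,np.append(xy,h[0])); print(n,least_squares(f,[.16]).x)
E
```

```text
tip (array([0.4853, 0.123 , 0.1673]), [np.float64(0.0012025093432210588), np.float64(0.001202509343221182)]) (array([0.4831, 0.1264, 0.1643]), [np.float64(0.0015781937821674559), np.float64(0.003600601246670429), np.float64(0.003400390930154797)])
post [0.4683 0.161  0.198 ] [0.4704 0.1595 0.198 ] [0.4668 0.1569 0.198 ]
lid [0.517  0.0506 0.079 ] side [0.5163 0.0477 0.079 ]
foot [0.5131 0.0508] [-0.0012 -0.0005  0.0009 -0.0011 -0.001  -0.0011]
model [0.5154 0.051  0.4079 0.1661] [[ 0.3  0.1 -0.1]
 [-0.3  0.   0.2]
 [-2.6  0.8  0.4]
 [-2.8  0.8  0.5]
 [ 3.4 -3.7 -0.3]
 [ 0.9  4.1  1. ]
 [ 0.6 -1.4  0. ]]
tip h per camera:
W [0.1664]
S [0.1654]
```

```bash
python3 -m creep '[[0,0,0.18,-1,-3.4,0,0],[0,0,0.18,-1,-3.4,0,0],[0,0,0.18,-1,-3.4,0,0],[0,0,0.18,-1,-3.4,-1,0.3],[0,0,0.18,-1,-3.4,-2,0.3],[0,0,0.18,-1,-3.4,-2,0.3],[0,0,0.17,-1,-3.4,-2,0.3],[0,0,0,-0.5,-1,0,0.3]]'; python3 -c "
from cap import *
W=cap('wrist','wrist14')
q=W['obs']['tcp_rot'];R=Rot.from_quat([q[1],q[2],q[3],q[0]]).as_matrix();print(W['obs']['tcp_pos'],np.cross(R[:,2],[0,0,-1]),np.degrees(np.arctan2(R[1,0],R[0,0])))"
```

```text
time_s: 13.68
tcp_pos: [0.4261, -0.2068, 0.0828]
tcp_rot: [-0.006, 0.76, 0.649, -0.011]
contact_force: [-1.3, 1.0, 0.1]
finger_gap: 0.0597
[ 0.42611717 -0.20678858  0.08281657] [ 0.00636638 -0.02448233  0.        ] 80.97963207729453
```

View pics/wrist14.png

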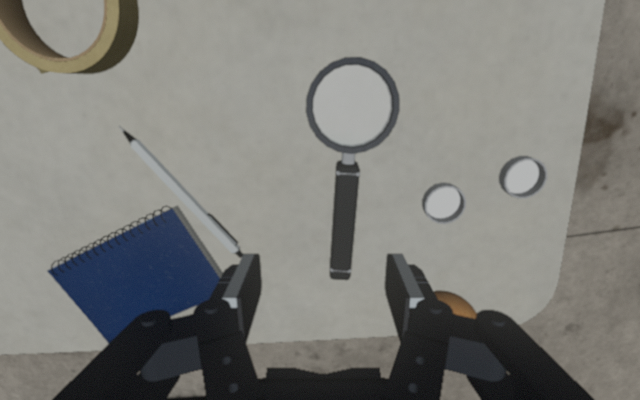

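```bash
python3 -m creep '[[0.006,-0.024,-0.035,1.2,-1.2,0,0.3],[0,0,0,0,0,0,0.3],[0,0,0,0,0,0,0.3]]'; python3 -c "
from cap import *
W=cap('wrist','wrist15')
q=W['obs']['tcp_rot'];R=Rot.from_quat([q[1],q[2],q[3],q[0]]).as_matrix();print(W['obs']['tcp_pos'],np.cross(R[:,2],[0,0,-1]),np.degrees(np.arctan2(R[1,0],R[0,0])))
a=W['img'][40:320,240:460]; cv2.imwrite('pics/wrist15c.png',cv2.resize(a,None,fx=2.1,fy=2.1,interpolation=cv2.INTER_CUBIC))"
```

```text
time_s: 14.1
tcp_pos: [0.4411, -0.219, 0.0849]
tcp_rot: [0.001, 0.774, 0.633, 0.001]
contact_force: [-1.0, 0.5, 0.3]
finger_gap: 0.0598
[ 0.44112662 -0.21898854  0.0848865 ] [0.00050282 0.00411814 0.        ] 78.60213390581329
```

View pics/wrist15c.png

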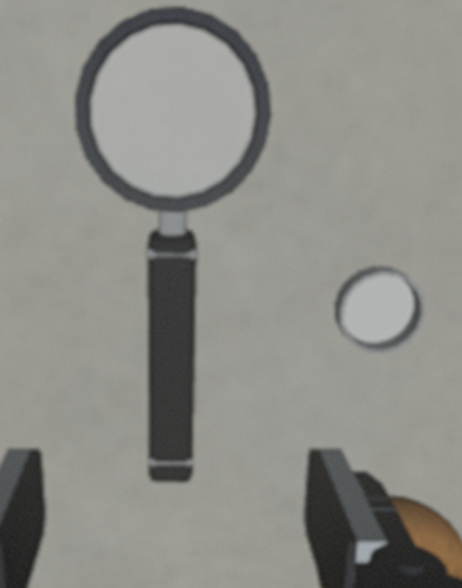

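```bash
python3 - <<'E'
from h import *
np.set_printoptions(precision=4,suppress=True)
W=load('wrist15');c=lambda x,y:(x/2.1+240,y/2.1+40)
L=atz(W,c(173.5,109),.014);a=atz(W,c(173,235),.022);b=atz(W,c(170.5,478),.020)
print(L,a,b,np.linalg.norm(a-b))
d=(L-b)[:2];d/=np.linalg.norm(d);print(np.degrees(np.arctan2(d[1],d[0])),'grip',L[:2]-.082*d,(a+b)[:2]/2+.010*d)
E
```

```text
[ 0.4562 -0.141   0.014 ] [ 0.4475 -0.1825  0.022 ] [ 0.4268 -0.2793  0.02  ] 0.0989967432532982
78.0334634855593 grip [ 0.4392 -0.2213] [ 0.4393 -0.2211]
```

```bash
python3 -m creep '[[0,0.004,0,-0.1,0.1,-3,0.3],[0,0,0,0,0,-3,0.3],[0,0,0,0,0,-2.5,0.3],[0,0,0,0,0,0,0.3],[0,0,0,0,0,0,0.3]]'; python3 -c "
from cap import *
W=cap('wrist','wrist16');cap('side','side16')
q=W['obs']['tcp_rot'];R=Rot.from_quat([q[1],q[2],q[3],q[0]]).as_matrix();print(W['obs']['tcp_pos'],np.cross(R[:,2],[0,0,-1]),np.degrees(np.arctan2(R[1,0],R[0,0])))
a=cv2.imread('pics/side16.png')[240:370,270:400]; cv2.imwrite('pics/side16c.png',cv2.resize(a,None,fx=4.5,fy=4.5,interpolation=cv2.INTER_CUBIC))"
```

```text
time_s: 14.78
tcp_pos: [0.4443, -0.2171, 0.0019]
tcp_rot: [0.004, 0.773, 0.635, 0.001]
contact_force: [-0.3, -0.3, 0.1]
finger_gap: 0.0596
[ 0.44430651 -0.21711794  0.00194695] [0.00397736 0.00706094 0.        ] 78.77796554605612
```

View pics/side16c.png

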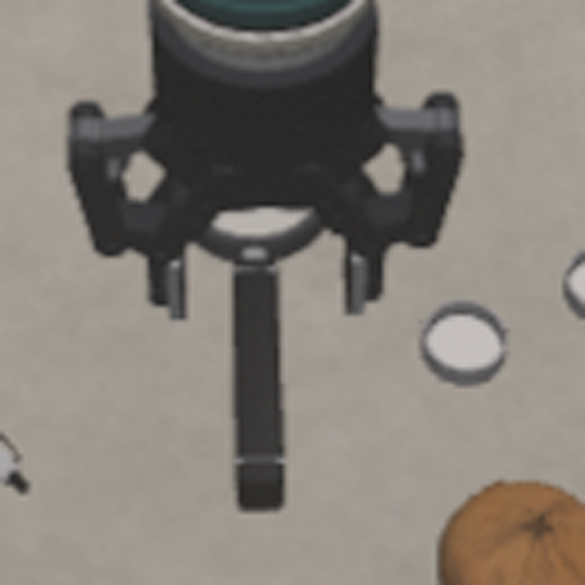

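View pics/wrist16.png

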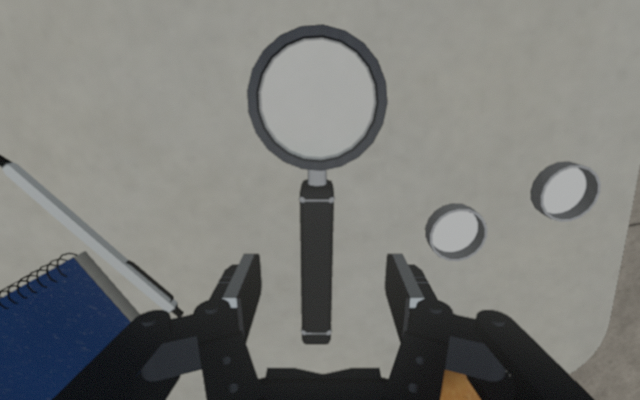

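```bash
python3 -m creep '[[0.004,0.007,0,-0.4,-0.1,-1,0.3],[0,0,0,0,0,-1,0.3],[0,0,0,0,0,-0.7,0.3],[0,0,0,0,0,0,0.3],[0,0,0,0,0,0,0.3]]'; python3 -c "
from cap import *
W=cap('wrist','wrist17');cap('side','side17')
q=W['obs']['tcp_rot'];R=Rot.from_quat([q[1],q[2],q[3],q[0]]).as_matrix();print(W['obs']['tcp_pos'],np.cross(R[:,2],[0,0,-1]),np.degrees(np.arctan2(R[1,0],R[0,0])))
a=cv2.imread('pics/side17.png')[240:370,270:400]; cv2.imwrite('pics/side17c.png',cv2.resize(a,None,fx=4.5,fy=4.5,interpolation=cv2.INTER_CUBIC))"
```

```text
time_s: 15.5
tcp_pos: [0.4412, -0.2191, -0.0252]
tcp_rot: [0.001, 0.773, 0.634, 0.001]
contact_force: [-0.3, 0.5, -0.5]
finger_gap: 0.0595
[ 0.44116548 -0.21913042 -0.02517862] [0.00132566 0.00245017 0.        ] 78.74735237698903
```

View pics/side17c.png

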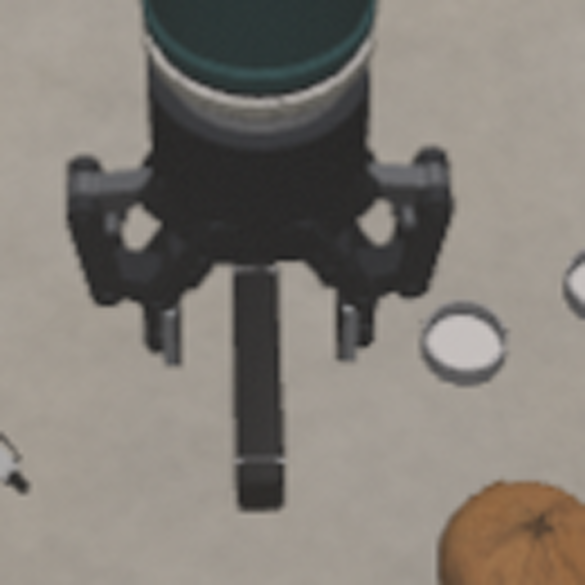

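View pics/wrist17.png

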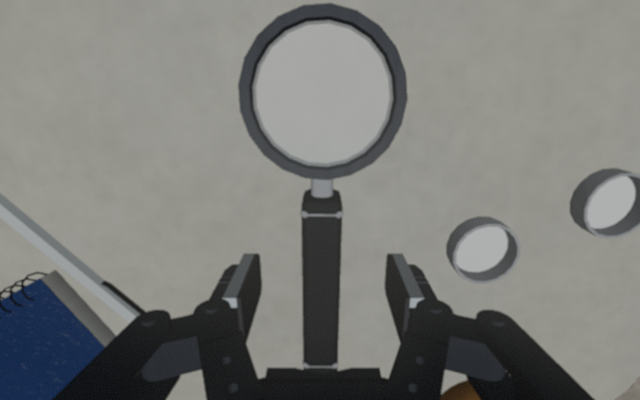

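```bash
python3 -m creep '[[0,0.002,0,-0.1,0,-0.5,0.3],[0,0,0,0,0,-0.3,0.3],[0,0,0,0,0,0,0.3]]'; python3 -m creep '[[0,0,0,0,0,0,1],[0,0,0,0,0,0,1],[0,0,0,0,0,0,1],[0,0,0,0,0,0,1],[0,0,0,0,0,0,1]]' 70;  python3 -c "
from cap import *
W=cap('wrist','wrist18')
print(W['obs']['tcp_pos'],W['obs']['tcp_rot'])"
```

```text
time_s: 15.98
tcp_pos: [0.4405, -0.2193, -0.0332]
tcp_rot: [0.001, 0.773, 0.634, -0.0]
contact_force: [-0.5, 0.3, 0.3]
finger_gap: 0.0598
time_s: 16.6
tcp_pos: [0.4409, -0.2195, -0.0329]
tcp_rot: [0.001, 0.773, 0.634, 0.0]
contact_force: [-0.5, -0.3, -0.2]
finger_gap: 0.0163
[ 0.44088013 -0.21947987 -0.03286064] [1.47755920e-03 7.72990505e-01 6.34415868e-01 5.07542400e-05]
```

View pics/wrist18.png

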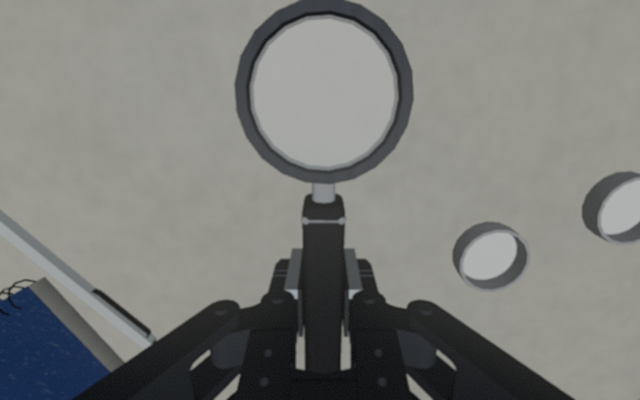

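```bash
python3 -m creep '[[0,0,0,0,0,1,1],[0,0,0,0,0,2,1],[0,0,0,0,0,3,1],[0,0,0,0,0,3,1],[0,0,0,0,0,3,1],[0,0,0,0,0,2.5,1],[0,0,0,0,0,0,1],[0,0,0,0,0,0,1]]';  python3 -c "
from cap import *
W=cap('wrist','wrist19');cap('side','side19')
print(W['obs']['tcp_pos'],W['obs']['tcp_rot'],W['obs']['finger_gap'])
q=W['obs']['tcp_rot'];R=Rot.from_quat([q[1],q[2],q[3],q[0]]).as_matrix();print(np.cross(R[:,2],[0,0,-1]))"
```

```text
time_s: 17.65
tcp_pos: [0.4386, -0.2182, 0.1182]
tcp_rot: [0.001, 0.773, 0.634, -0.0]
contact_force: [0.3, -0.8, -1.6]
finger_gap: 0.0163
[ 0.43857798 -0.21817551  0.11815682] [ 6.97404128e-04  7.72961403e-01  6.34452611e-01 -2.60095069e-04] 0.0163044181103613
[0.00140817 0.00048285 0.        ]
```

View pics/wrist19.png

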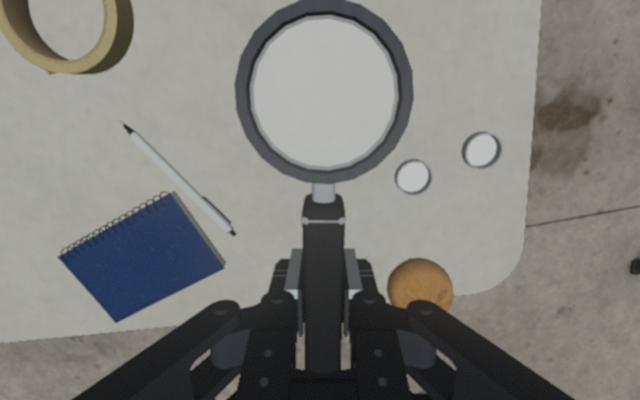

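View pics/side19.png

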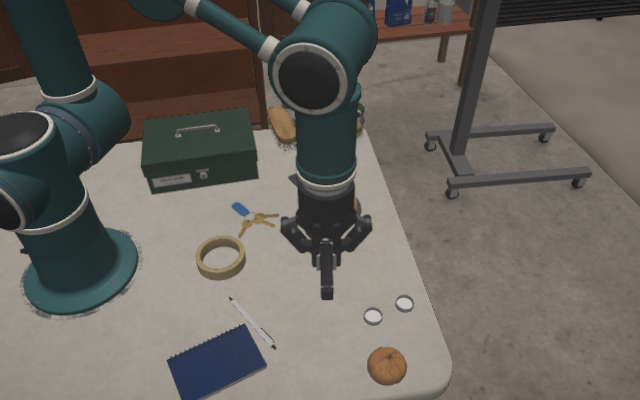

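```bash
python3 -m creep '[[0,0,0,0.5,1.5,0.1,1],[0,0,0,1,3,0,1],[0,0,0,1,3,0,1],[0,0,0,1,3,0,1],[0,0,0,1,3,0,1],[0,0,0,0.7,2,0,1],[0,0,0,0.4,1,0,1],[0,0,0,0,0,0,1]]';  python3 -c "
from cap import *
W=cap('wrist','wrist20');cap('side','side20')
print(W['obs']['tcp_pos'],W['obs']['tcp_rot'],W['obs']['finger_gap'])
q=W['obs']['tcp_rot'];R=Rot.from_quat([q[1],q[2],q[3],q[0]]).as_matrix();print(np.cross(R[:,2],[0,0,-1]))
a=cv2.imread('pics/side20.png')[80:250,250:410]; cv2.imwrite('pics/side20c.png',cv2.resize(a,None,fx=3.5,fy=3.5,interpolation=cv2.INTER_CUBIC))"
```

```text
time_s: 18.75
tcp_pos: [0.491, -0.0407, 0.1111]
tcp_rot: [-0.006, 0.773, 0.634, -0.004]
contact_force: [-0.5, 0.8, -1.8]
finger_gap: 0.0164
[ 0.4909592  -0.04068593  0.11113314] [-0.00623424  0.77299805  0.6343675  -0.00360893] 0.01639497151025627
[-0.00505934 -0.01348899 -0.        ]
```

View pics/side20c.png

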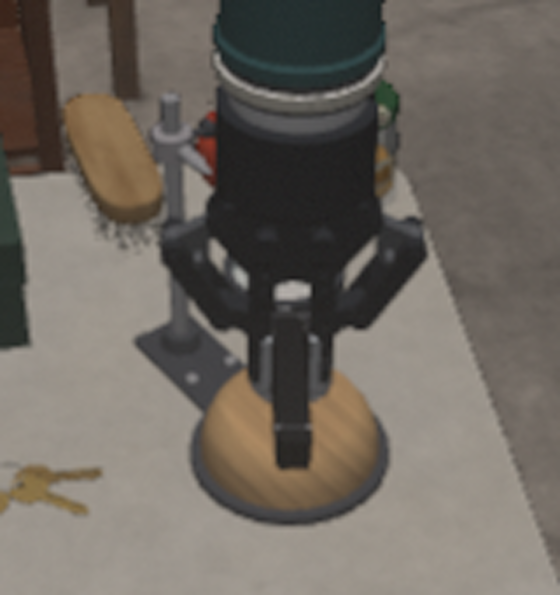

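View pics/wrist20.png

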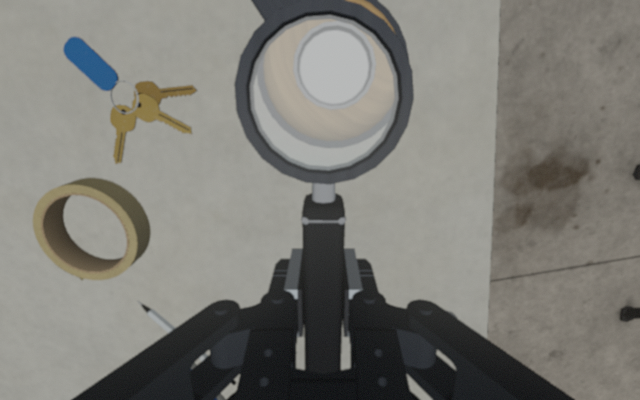

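```bash
python3 -m creep '[[-0.005,-0.013,0,0.5,0.6,0.5,1],[0,0,0,0.5,0.6,0.5,1],[0,0,0,0,0,0,1],[0,0,0,0,0,0,1],[0,0,0,0,0,0,1]]';  python3 -c "
from cap import *
W=cap('wrist','wrist21');cap('side','side21');cap('top','top21')
print(W['obs']['tcp_pos'],W['obs']['tcp_rot'],W['obs']['finger_gap'])
q=W['obs']['tcp_rot'];R=Rot.from_quat([q[1],q[2],q[3],q[0]]).as_matrix();print(np.cross(R[:,2],[0,0,-1]))
a=W['img'][0:200,220:430]; cv2.imwrite('pics/wrist21c.png',cv2.resize(a,None,fx=3,fy=3,interpolation=cv2.INTER_CUBIC))"
```

```text
time_s: 19.48
tcp_pos: [0.5015, -0.0307, 0.1225]
tcp_rot: [0.001, 0.774, 0.633, 0.0]
contact_force: [0.5, -0.7, -0.4]
finger_gap: 0.0164
[ 0.50148216 -0.03067419  0.12247191] [8.09495631e-04 7.74379967e-01 6.32720287e-01 2.22116991e-04] 0.016369614144203022
[0.00097264 0.00136837 0.        ]
```

View pics/wrist21c.png

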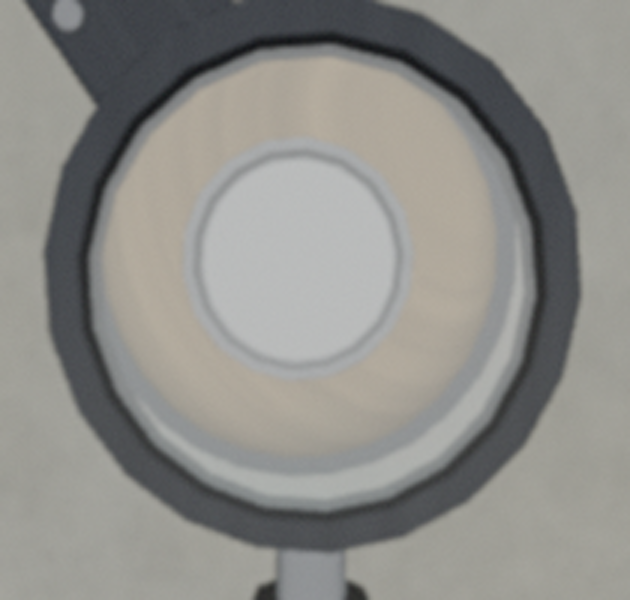

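View pics/top21.png

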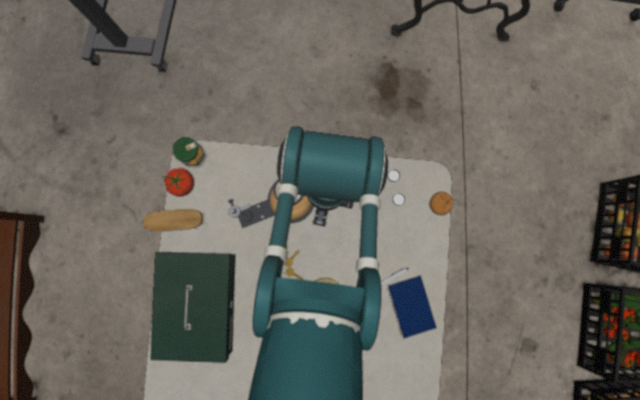

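```bash
python3 - <<'E'
from h import *
from scipy.optimize import least_squares
np.set_printoptions(precision=4,suppress=True)
W=load('wrist21');c=lambda x,y:(x/3+220,y/3)
print('lid',atz(W,c(298,257.5),.079))
q=W['obs']['tcp_rot'];R=Rot.from_quat([q[1],q[2],q[3],q[0]]).as_matrix()
T=np.linalg.inv(np.array(W['tool_from_camera']));th=np.linspace(0,2*np.pi,721)
def pr(x,r,z):
    P=np.c_[x[0]+r*np.cos(th),x[1]+r*np.sin(th),0*th+z]@T[:3,:3].T+T[:3,3]
    return cv2.projectPoints(P,np.zeros(3),np.zeros(3),W['K'],W['dist_coeffs'])[0].reshape(-1,2)
obs=np.array([*c(44,0)[:1],*c(580,0)[:1],550/3])
def f(x):
    p=pr(x,.034,x[2]);return np.array([p[:,0].min(),p[:,0].max(),p[:,1].max()])-obs
s=least_squares(f,[.08,0,-.05]);print('ring top',s.x,s.fun,W['obs']['tcp_pos']+R@s.x)
s=least_squares(lambda x:f([*x,-.0509]),[.08,0]);print('fixed z',s.x,s.fun,W['obs']['tcp_pos']+R@np.append(s.x,-.0509))
print('pred lens', W['obs']['tcp_pos']+np.array([.0153,.0785,.0439]))
S=load('side21');print('tip rel',proj(S,[.4835,.1245,.166]))
a=cv2.imread('pics/side21.png')[80:250,250:410]; cv2.imwrite('pics/side21c.png',cv2.resize(a,None,fx=3.5,fy=3.5,interpolation=cv2.INTER_CUBIC))
E
```

```text
lid [0.5152 0.0516 0.079 ]
ring top [ 0.0786 -0.0004 -0.0479] [-0.  0. -0.] [0.5167 0.0465 0.1703]
fixed z [ 0.0793 -0.0004] [-2.2459  2.246   0.4443] [0.5168 0.0471 0.1733]
pred lens [0.5168 0.0478 0.1664]
tip rel [308.8883 129.5073]
```

View pics/side21c.png

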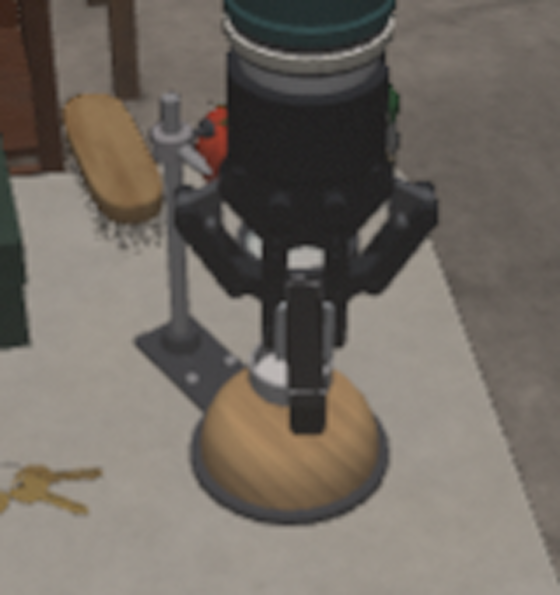

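```bash
python3 -m creep '[[0,0,0,-0.15,0.4,-0.1,1],[0,0,0,0,0,0,1],[0,0,0,0,0,0,1],[0,0,0,0,0,0,1],[0,0,0,0,0,0,1]]';  python3 -c "
from cap import *
W=cap('wrist','wrist22');cap('side','side22')
print(W['obs']['tcp_pos'],W['obs']['joint_vel'].round(4),W['obs']['finger_gap'])
print('pred lens', W['obs']['tcp_pos']+np.array([.0153,.0785,.0439]))
q=W['obs']['tcp_rot'];R=Rot.from_quat([q[1],q[2],q[3],q[0]]).as_matrix();print(np.cross(R[:,2],[0,0,-1]))
a=W['img'][0:200,220:430]; cv2.imwrite('pics/wrist22c.png',cv2.resize(a,None,fx=3,fy=3,interpolation=cv2.INTER_CUBIC))
a=cv2.imread('pics/side22.png')[80:250,250:410]; cv2.imwrite('pics/side22c.png',cv2.resize(a,None,fx=3.5,fy=3.5,interpolation=cv2.INTER_CUBIC))"
```

```text
time_s: 20.25
tcp_pos: [0.4994, -0.0263, 0.121]
tcp_rot: [0.0, 0.774, 0.633, -0.0]
contact_force: [0.4, -0.4, 0.1]
finger_gap: 0.0166
[ 0.49942025 -0.02633152  0.12097873] [-0.0009 -0.001  -0.0008  0.0009  0.0023 -0.0006] 0.01658609380205533
pred lens [0.51472025 0.05216848 0.16487873]
[0.0008573  0.00052259 0.        ]
```

View pics/wrist22c.png

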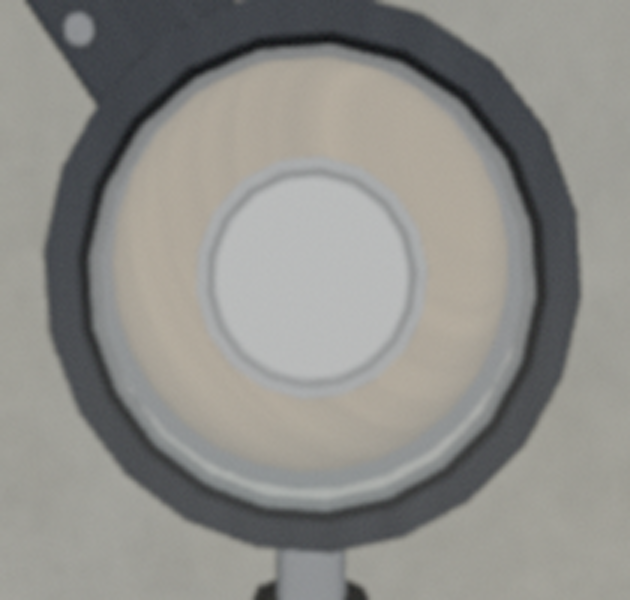

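View pics/side22c.png

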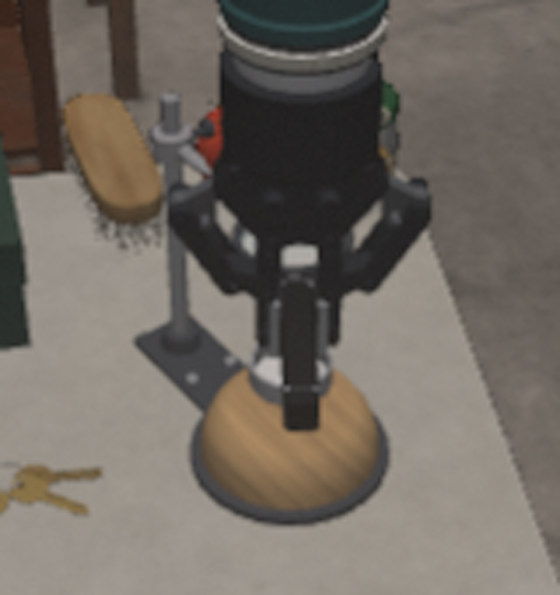

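```bash
python3 - <<'E'
from h import *
S=load('side22');L=np.array([.5147,.0518,.1649]);d=np.array([.195,.981,0])
for k,z in((.142,.011),(.142,-.011),(.042,.011)):
    p=proj(S,L-k*d+[0,0,z]);print(k,z,(p-[250,80])*3.5)
E
python3 -m creep '[[0,0,0,0,0,0,1],[0,0,0,0,0,0,1],[0,0,0,0,0,0,1],[0,0,0,0,0,0,1]]'
```

```text
0.142 0.011 [299.91109955 400.06248669]
0.142 -0.011 [299.25576579 432.6346694 ]
0.042 0.011 [291.15800209 272.85492398]
time_s: 20.85
tcp_pos: [0.4995, -0.0264, 0.121]
tcp_rot: [0.0, 0.774, 0.633, -0.0]
contact_force: [-0.3, -0.1, -0.4]
finger_gap: 0.0161
```

```bash
python3 -c "
from cell import r
print(r.finish_job()); o=r.get_obs(); print(o['time_s'],o['tcp_pos'],o['finger_gap'])"
```

```text
the job is handed in; nothing more can be done
None
the job is handed in; nothing more can be done
```

I set the largest lid (measured 49 mm) open side up on the dome and let go. I then took the loupe by its handle, held it over the lid and handed the job in at about 21 s. No verdict was reported.

**Last checks**
- **Lens position:** about (0.515, 0.052), height 0.165 m. The lid's middle was last measured at (0.515, 0.052), so they line up within about 2 mm.
- **Pointer height:** the tip came out at 0.163–0.167 m across the cameras; I aimed for about 0.165. The side camera was up to 4 mm off the others on the stand.
- **Level and still:** tool tilt was under 0.1°. The handle appeared within a few pixels of where a level loupe should be. The arm was still, with a steady grip gap of 16–17 mm.
- **Lid:** in the last picture through the lens it was balanced, in the middle of the dome and untouched by the fingers.
- **Pointer:** nothing came near it and no unusual contact forces appeared.

**What failed or disagreed**
- **First lid grasp:** it closed on air. The pictures showed the fingertips about 35 mm farther back than the reported TCP, contrary to the description, so I worked from the pictures after that.
- **Finger gap:** the reported opening read about 2 mm smaller than the known widths of the lid and handle.
- **Wrist camera height:** for held objects it differed from the arm's own reading by 3–4 mm. I used the arm's reading.

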